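# Clamp the glued silver plaques in the ratchet press

## Task

Every plaque on the assembly board has just been glued: lay them all flat, silver face up and side by side, in the press's sliding bed, push the bed fully home under the platen, and work the ratchet lever back and forth until the platen is screwed down hard on them and the lever will go no further. Leave them clamped there, and do not disturb the other things on the bench.

Things in the scene. Friction and masses are not known exactly. Their poses are not given: they have to be found in the camera images.
- press: Bench screw press, fixed to the bench: green base plate 210 x 180 x 22 mm, two upright steel columns (24 mm thick, at x = +-83 mm), green crossbeam over them (210 x 62 mm, from 150 to 188 mm above the bench). Origin: on the bench under the screw's axis. Its +y is the direction in which the sliding bed comes out; the ratchet lever sticks out on the -y side; z is up.
- bed (a joint): Sliding bed on two rails: 0 = fully home under the platen (against its stop), 0.165 m = fully out along the press's +y, where it is clear of the platen and can be loaded. About 3 N moves it. It may start partly in.
- bed_floor (a point): Centre of the bed's flat cork-faced floor, 44 mm above the bench; axes as the press's, moving with the bed. The floor is 116 mm (x) by 148 mm (y), with a steel rim 5 mm thick and 6 mm high all round; four plaques fit on it side by side.
- bed_knob (a point): Top centre of the black upright knob on the bed's front, 113 mm from the middle of the bed along +y: 16 mm thick, 47 mm tall, its top 89 mm above the bench; 26 mm clear between it and the rim. Take it to slide the bed.
- lever (a joint): Ratchet lever on top of the press, radius 150 mm, in rad: 0 = it points along the press's -y; grows clockwise seen from above (the grip moves towards the press's -x); stops at -0.6 and 0.6. Growing = working stroke: it turns the nut by as much as it swings, and takes about 8 N at the grip, up to 12 N under pressure. Back = free stroke (clicks, about 3 N): a spring plunger jumps over the nut's 12 teeth, 0.524 rad apart, so a full swing advances the nut by two teeth.
- lever_grip (a point): Middle of the lever's upright round wooden grip: 24 mm thick, 64 mm tall, standing from 221 to 285 mm above the bench, 150 mm from the screw's axis. Nothing stands around it above the lever bar.
- nut (a joint): Turn of the brass ratchet nut in rad, 0 to 7.07: it only advances. One turn (6.283 rad) lowers the platen 24 mm, so one tooth lowers it 2 mm. With the plaques in place the platen meets them at about 5.2 rad; then its springs are pressed together, about 30 N more for each tooth, until the screw's stop at 7.07 rad, where the lever comes up solid.
- platen: Steel platen, 112 mm (x) by 144 mm (y) by 14 mm, hanging under the screw; origin: centre of its underside, 78 mm above the bench at nut = 0 (20 mm above plaques in the bed). It starts 13 to 20 mm above the plaques' height.
- board: Fixed square wooden assembly board, 165 x 165 x 12 mm, on which the plaques wait. Origin: centre of its underside.
- plaque_a: A plaque: dark hardwood block 36 x 36 x 14 mm (60 g) with a silver plate on top, loose. Origin: centre of its underside; z up through the silver face. There are 2 to 4 in a run; absent ones give no pose.
- plaque_b: A plaque: dark hardwood block 36 x 36 x 14 mm (60 g) with a silver plate on top, loose. Origin: centre of its underside; z up through the silver face. There are 2 to 4 in a run; absent ones give no pose.
- plaque_c: A plaque: dark hardwood block 36 x 36 x 14 mm (60 g) with a silver plate on top, loose. Origin: centre of its underside; z up through the silver face. There are 2 to 4 in a run; absent ones give no pose.
- plaque_d: A plaque: dark hardwood block 36 x 36 x 14 mm (60 g) with a silver plate on top, loose. Origin: centre of its underside; z up through the silver face. There are 2 to 4 in a run; absent ones give no pose.
- dapping_block: Bystander: brass cube, 50 mm, loose. Origin: centre of its underside.
- tin: Bystander: round lidded tin, 76 mm thick, 106 mm tall, loose. Origin: centre of its underside.
- glue: Bystander: white glue bottle with red cap, 36 mm thick, 85 mm tall, loose. Origin: centre of its underside.
There are look-alikes about, which are no part of the job. What is shaped like the plaque_b but blue or green is not meant.

How it is judged:
By the outcome, as a careful person would: the job done as asked, in the order asked, and still so for the second after the job is handed in, with the robot touching nothing.
Of plaque_a, plaque_b, plaque_c, plaque_d only 2 to 4 are there at a start; the rules pass over those that are not, and their reading is None.
At some moment in a run one of plaque_a, plaque_b, plaque_c, plaque_d may be knocked a few centimetres aside while the robot is not near it.
Once in a run the grip may slacken for a moment while it holds something.
It also fails if it takes over 208 s, if anything falls off the work surface, if the arm or the gripper's body presses on something with over 40 N, if the wrist force passes 120 N, or if a joint passes its speed limit or range.

## Robot

A 7-joint arm with a two-finger parallel gripper is mounted at the origin on the work surface. World frame = base frame: x ahead of the robot, y to its left, z up, the work surface at z = 0. Lengths are in m, angles in rad, forces in N, time in s.
With the tool pointing down it reaches from about 0.425 to 0.925 m from the base axis. Payload 6.8 kg.
Tool frame: the origin (TCP) lies on the front face of the gripper's body, between the roots of the fingers; the fingertips stand 73 mm ahead of it and the grasp point (between the pads) lies 54 mm ahead of it; z points along the fingers, y is the direction in which the jaws open and shut (so a half turn about z gives the same grasp; the last joint's range is limited). The gripper opens to 85 mm and grips with 20 to 120 N. Pads are 22 mm wide; open, the fingers measure 114 mm over their backs; the gripper's body (76 mm by 85 mm) begins 54 mm behind the grasp point. The pads swing forward as they close: fully open they stand 13 mm farther back than shut.
Start: joints at [-1.232, 0.477, 0.022, 1.555, -0.011, 1.109, -0.083], TCP at [0.292, 0.609, 0.304] pointing down, gripper open.
Joint ranges: [-2.96, 2.96], [-0.34, 2.1], [-1.41, 1.46], [0.24, 2.44], [-1.37, 4.51], [0.17, 1.92], [-2.96, 2.96]. Speed limits (rad/s): [2.39, 2.39, 3.14, 3.14, 3.14, 3.14, 3.14].

## Interface

Orientations are given as a unit quaternion [w, x, y, z].
In Python, from station import get_obs, read_camera, hand_in, spot_in, cut_out, spot_point gives the robot as it stands. The module is installed in compiled form; this text tells all that it offers.
- The arm moves only by the tool move_arm, never from a script. Its arguments are lists of equal length, an entry for each row: "gripper": the opening, from 0 (shut) to 1 (fully open); "xyz": the shift along the tool's x, y, z in cm, a list of three; "twist": the turn about the tool's z in rad. A call has 1 to 5 rows; each row is the pose to reach, as a shift and turn from the pose commanded when the call began, along the tool's axes at that moment; what a row does not reach only later rows make up. A row lasts 1/12 s, in which the tool goes at most 41.7 mm and 7.16 degrees, less where a joint would pass 70% of its speed; a pose out of reach is approached as far as the arm can. A call with a gripper value outside its range is refused whole. The fingers move at their own pace and stop on an object; "squeeze" is the grip in N (left out, the last holds). Time passes only in rows, so rows that repeat a pose let the fingers close. It gives the time, the measured TCP pose, the force and the opening at its end, in the units of the state.
- get_obs(): the state, without advancing time (a new reading comes with each control period).
- read_camera(name): name is "scene" or "top"; returns a dict with "pixels" (400x640x3 uint8, red, green, blue), "fx", "fy", "cx", "cy" (pixels), "k1" (the pictures are not rectified: a ray, as slopes to the right and down, at radius r is drawn at 1 + k1 r^2 times it, then the intrinsics apply), "R" (3x3) and "t" (3): a world point X has camera coordinates R X + t. Camera axes: x right, y down, z forward; pixel columns grow to the right and rows downward; lengths in m; the calibration is good to about 2 mm. A picture is of the moment at which its call begins. There is no depth.
- hand_in(): hands the job in, once; it reports no verdict.
Trained networks look in the newest picture that a camera, given by its name, has taken for a name from the list of things; names that differ only in an ending like _2 or _b are one class to them, and where a whole thing is asked for, a point or a joint stands for the part that bears it (a point fixed in the world has none). Each returns a list of dicts, best first, with "p" (0 to 1); they miss things now and then, are a little off and sometimes report something else, mostly with a low value. They report only what shows in the picture. A call takes as long as a camera call. They do not tell look-alikes from the thing itself.
- spot_in(query, camera): "centre" ([x, y, z] in m, in world coordinates, good to about 4 mm: the middle of the surface that is visible of it).
- cut_out(query, camera): "pixels" (400x640 bool, what is visible of it).
- spot_point(query, camera): "centre" ([x, y, z] in m, in world coordinates, good to about 4 mm: a listed point, or the origin of a listed thing).
The state is a dict: "t": time; "q": joint angles; "joint_vel": joint speeds; "joint_torque": joint torques, N m; "eef_pos": TCP position; "tool_rot": TCP orientation; "contact_force": force on the tool from outside, world axes, zero at the start; "torque": the same for the moment, N m; "gripper_width": opening from 0.0 (shut) to 1.0 (fully open).
Only numpy, scipy, OpenCV 4.12 (cv2) and the standard library are available. Lean on these libraries where they do the work, as an engineer would, in place of code of your own. Each camera call takes 0.05 s, during which the arm holds its last target.

## Working session

There is one attempt and no reset: what is moved stays moved. The work goes in short steps, Python scripts to look and compute and a tool call to move; the robot and the scene stay as the last step left them, time stands still between calls to the robot, and variables do not carry over. Pictures are saved under pics/ and viewed, and the job is handed in when it is done.

Besides the shell and the picture viewer there is one more tool, called after "Emit:" as name([rows], argument=value, ...), one row to a line, values as JSON. move_arm: Moves the arm, as the interface text tells. Its arguments: {"type":"object","properties":{"gripper":{"type":"array","items":{"type":"number"}},"xyz":{"type":"array","items":{"type":"array","items":{"type":"number"}}},"twist":{"type":"array","items":{"type":"number"}},"squeeze":{"type":"number"}},"required":["gripper","xyz","twist"]}

```bash
mkdir -p pics
cat > h.py <<'E'
import numpy as np, cv2, os
from station import *
def save(cam,name,crop=None,scale=1):
    c=read_camera(cam); im=cv2.cvtColor(c["pixels"],cv2.COLOR_RGB2BGR)
    if crop: im=im[crop[1]:crop[3],crop[0]:crop[2]]
    if scale!=1: im=cv2.resize(im,None,fx=scale,fy=scale,interpolation=cv2.INTER_CUBIC)
    cv2.imwrite("pics/"+name,im); return c
def ray(c,u,v):
    d=cv2.undistortPoints(np.array([[[u,v]]],float),np.array([[c["fx"],0,c["cx"]],[0,c["fy"],c["cy"]],[0,0,1]]),np.array([c["k1"],0,0,0,0]))[0,0]
    R=np.array(c["R"]);t=np.array(c["t"]); return -R.T@t, R.T@np.array([d[0],d[1],1])
def px2w(c,u,v,z):
    o,d=ray(c,u,v); s=(z-o[2])/d[2]; return o+s*d
def w2px(c,X):
    p=np.array(c["R"])@np.array(X)+np.array(c["t"]); a=p[:2]/p[2]
    # model: drawn at (1+k1 r^2)
    a=a*(1+c["k1"]*(a@a)); return np.array([c["fx"]*a[0]+c["cx"],c["fy"]*a[1]+c["cy"]])
def pose():
    from scipy.spatial.transform import Rotation as Ro
    o=get_obs(); q=o["tool_rot"]; R=Ro.from_quat([q[1],q[2],q[3],q[0]]).as_matrix()
    return np.array(o["eef_pos"]),R,o
def rel(xyz,yaw=None):
    """shift in tool axes cm to reach TCP world xyz; yaw: tool y axis direction angle (mod pi)"""
    p,R,o=pose(); d=R.T@(np.array(xyz)-p)*100
    tw=None
    if yaw is not None:
        cur=np.arctan2(R[1,1],R[0,1]); dy=(yaw-cur+np.pi/2)%np.pi-np.pi/2; tw=-dy
    return d.round(2),tw
E
python3 - <<'E'
from h import *
c=save("scene","s0.png"); d=save("top","t0.png")
p,R,o=pose(); print(p,R.round(3),o["t"],o["gripper_width"],o["q"])
for cam in("top","scene"):
  for n in["plaque_a","dapping_block","tin","glue","board","press"]:
    print(cam,n,[(np.round(x["centre"],3),round(x["p"],2)) for x in spot_point(n,cam)])
  for n in["bed_floor","bed_knob","lever_grip","platen"]:
    print(cam,n,[(np.round(x["centre"],3),round(x["p"],2)) for x in spot_point(n,cam)][:3])
E
```

```text
[0.29147485 0.6083772  0.30301537] [[-0.902  0.432 -0.001]
 [ 0.432  0.902 -0.002]
 [-0.    -0.002 -1.   ]] 0.1 0.9999382636625924 [-1.23211538  0.47773957  0.02236533  1.55633612 -0.01153775  1.10928246
 -0.08311785]
top plaque_a [(array([ 0.298,  0.355, -0.001]), 0.68), (array([0.53 , 0.392, 0.016]), 0.64), (array([0.347, 0.432, 0.003]), 0.53), (array([0.46 , 0.383, 0.011]), 0.44)]
top dapping_block [(array([ 0.739,  0.091, -0.002]), 0.5)]
top tin [(array([ 0.718,  0.261, -0.004]), 0.83)]
top glue [(array([ 0.698,  0.391, -0.   ]), 0.58)]
top board [(array([ 0.494,  0.353, -0.001]), 0.91)]
top press [(array([ 0.549, -0.108, -0.002]), 0.72), (array([0.565, 0.029, 0.046]), 0.27)]
top bed_floor [(array([0.567, 0.029, 0.046]), 0.79)]
top bed_knob []
top lever_grip [(array([ 0.578, -0.26 ,  0.25 ]), 0.72), (array([0.699, 0.391, 0.002]), 0.68), (array([0.532, 0.391, 0.015]), 0.3)]
top platen [(array([ 0.55 , -0.113,  0.072]), 0.84)]
scene plaque_a [(array([0.342, 0.429, 0.001]), 0.72), (array([0.531, 0.389, 0.01 ]), 0.57), (array([0.46 , 0.383, 0.014]), 0.51), (array([ 0.3  ,  0.351, -0.001]), 0.47)]
scene dapping_block [(array([0.744, 0.081, 0.001]), 0.83)]
scene tin [(array([ 0.712,  0.26 , -0.004]), 0.59)]
scene glue [(array([ 0.702,  0.389, -0.001]), 0.76), (array([ 0.55 , -0.107,  0.071]), 0.5)]
scene board []
scene press [(array([ 0.547, -0.113, -0.002]), 0.75), (array([0.577, 0.136, 0.084]), 0.34)]
scene bed_floor [(array([ 0.548, -0.112,  0.07 ]), 0.58)]
scene bed_knob [(array([0.577, 0.139, 0.083]), 0.73), (array([0.534, 0.391, 0.012]), 0.69)]
scene lever_grip [(array([ 0.579, -0.257,  0.256]), 0.63)]
scene platen [(array([0.557, 0.021, 0.042]), 0.68), (array([ 0.55 , -0.111,  0.069]), 0.61), (array([ 0.548, -0.107, -0.001]), 0.29)]
```

View pics/s0.png

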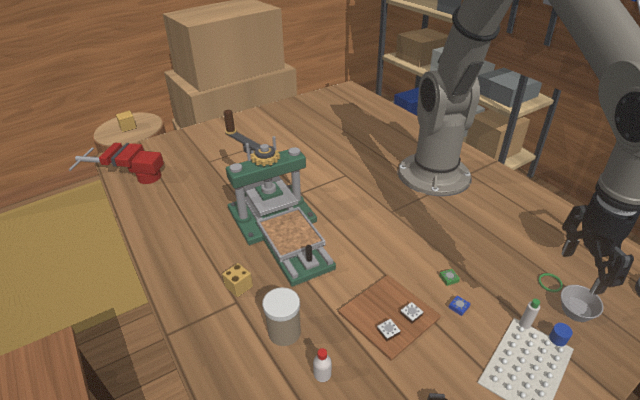

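View pics/t0.png

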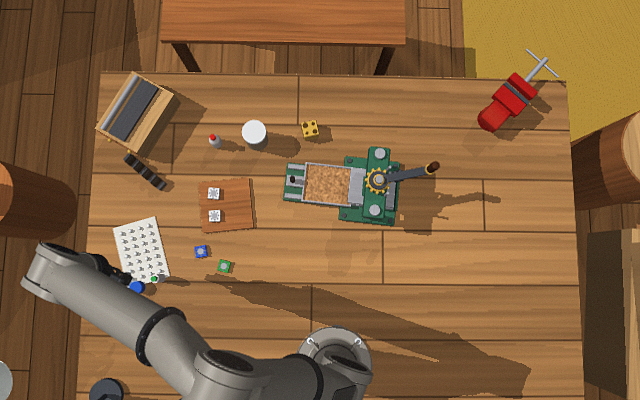

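Run:
```python
from h import *
save("scene","s1.png",(200,90,460,370),2.1); save("top","t1.png",(180,120,450,240),2.9)
```

```text
(no output)
```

View pics/s1.png

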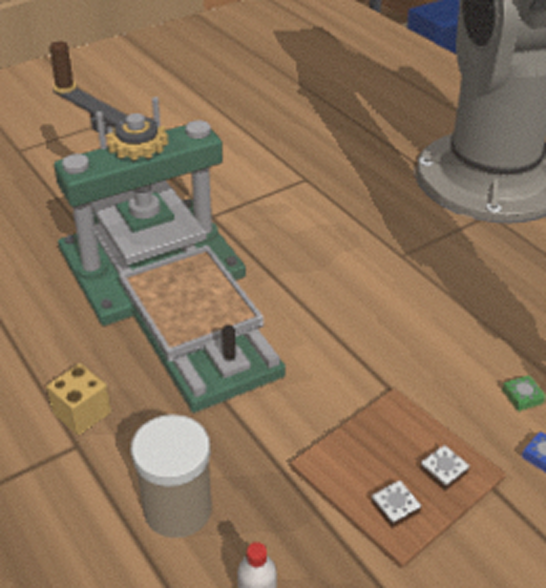

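View pics/t1.png

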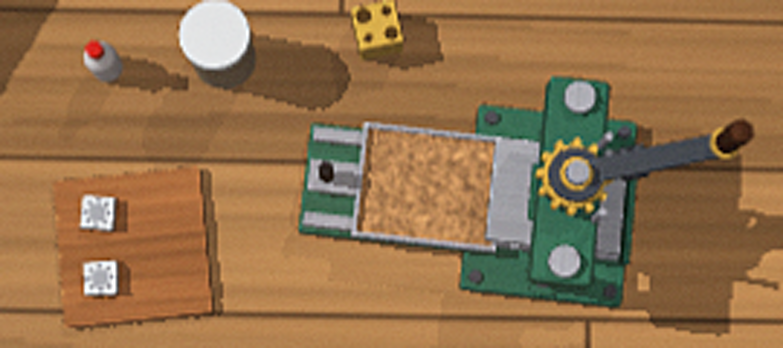

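Run:
```python
from h import *
c=read_camera("top"); s=read_camera("scene")
f=lambda a,b:(180+a/2.9-.33,120+b/2.9-.33); g=lambda a,b:(200+a/2.1-.25,90+b/2.1-.25)
for n,(a,b),z in[("knob",(325,171),.089),("colN",(580,97),.192),("colS",(564,262),.192),("nut",(577,171),.21),("corner floor FL",(370,131),.05),("FR",(362,237),.05),("rim outer mid",(357,182),.05)]:
    print("top",n,px2w(c,*f(a,b),z).round(4))
for n,(a,b),z in[("knob",(230,330),.089),("colL",(75,161),.192),("colR",(199,129),.192),("rimL",(172,352),.05),("rimR",(262,318),.05)]:
    print("scene",n,px2w(s,*g(a,b),z).round(4))
def sil(cam,c):
    im=c["pixels"]; hsv=cv2.cvtColor(im,cv2.COLOR_RGB2HSV)
    m=((hsv[...,2]>140)&(hsv[...,1]<50)).astype(np.uint8)
    m=cv2.morphologyEx(m,cv2.MORPH_CLOSE,np.ones((3,3)))
    n,l,st,ce=cv2.connectedComponentsWithStats(m)
    for i in range(1,n):
        if 60<st[i,4]<600:
            w=px2w(c,*ce[i],.027)
            if .38<w[0]<.62 and .25<w[1]<.46:
                ys,xs=np.nonzero(l==i)
                P=np.array([px2w(c,x,y,.027)[:2] for x,y in zip(xs,ys)],np.float32)
                r=cv2.minAreaRect(P*1000); print(cam,w.round(4),st[i,4],r)
sil("top",c); sil("scene",s)
for cam in("top","scene"):
  for r in cut_out("plaque_a",cam):
    ys,xs=np.nonzero(r["pixels"]); k=c if cam=="top" else s
    P=np.array([px2w(k,x,y,.027)[:2] for x,y in zip(xs,ys)],np.float32)*1000
    print(cam,round(r["p"],2),P.mean(0).round(1),len(xs),cv2.minAreaRect(P))
```

```text
top knob [0.5697 0.1387 0.089 ]
top colN [ 0.6312 -0.1182  0.192 ]
top colS [ 0.4649 -0.1015  0.192 ]
top nut [ 0.5528 -0.1121  0.21  ]
top corner floor FL [0.6218 0.0917 0.05  ]
top FR [0.5044 0.0985 0.05  ]
top rim outer mid [0.5648 0.1049 0.05  ]
scene knob [0.5732 0.143  0.089 ]
scene colL [ 0.6292 -0.1236  0.192 ]
scene colR [ 0.4643 -0.1017  0.192 ]
scene rimL [0.6284 0.1022 0.05  ]
scene rimR [0.5096 0.1124 0.05  ]
top [0.5301 0.3917 0.027 ] 124 ((531.333251953125, 390.6001281738281), (35.5663948059082, 35.15566635131836), 0.9337246417999268)
top [0.4574 0.3853 0.027 ] 129 ((457.5037841796875, 385.4480285644531), (35.665191650390625, 31.819503784179688), 2.3840270042419434)
scene [0.4598 0.3864 0.027 ] 221 ((459.6176452636719, 386.2574157714844), (36.94316101074219, 36.44867706298828), 5.425787925720215)
scene [0.5321 0.3926 0.027 ] 244 ((531.94140625, 392.4668884277344), (36.74816131591797, 36.134159088134766), 85.6254653930664)
top 0.68 [562.9 -57.6] 6636 ((570.728271484375, -81.87026977539062), (495.9582214355469, 254.61712646484375), 84.26033020019531)
top 0.58 [344.4 423.
[... 185 characters left out ...]
95330810547, 32.20785903930664), 0.9345085024833679)
top 0.41 [300.1 349. ] 117 ((300.0989990234375, 349.16729736328125), (34.35215759277344, 33.80599594116211), 77.89871215820312)
scene 0.83 [359.9 436.1] 270 ((359.3653564453125, 436.324951171875), (49.53703308105469, 38.12795639038086), 14.112651824951172)
scene 0.79 [316.9 364.7] 215 ((317.3729553222656, 363.30267333984375), (41.875186920166016, 44.190879821777344), 79.07325744628906)
scene 0.73 [535.7 395.9] 347 ((534.9606323242188, 395.84295654296875), (43.94436264038086, 44.045711517333984), 85.649169921875)
scene 0.54 [463.1 389.7] 285 ((462.3254699707031, 389.17388916015625), (45.79821014404297, 41.11993408203125), 0.515938937664032)
```

Run:
```python
from h import *
print(rel([.574,.1405,.25],np.radians(-6.3)))
```

```text
(array([-45.7 , -30.03,   5.39]), np.float64(1.233897321129029))
```

Emit:
move_arm([
  [-3.3,-2.1,0.4],
  [-6.6,-4.3,0.8],
  [-9.9,-6.4,1.2],
  [-13.2,-8.6,1.6],
  [-16.5,-10.8,2],
], gripper=[0.6,0.6,0.6,0.6,0.6], twist=[0.1,0.2,0.3,0.4,0.5])

```text
t: 1.82
eef_pos: [0.3945, 0.4384, 0.2839]
tool_rot: [0.0, 0.458, 0.889, 0.0]
contact_force: [1.0, 0.9, 0.2]
gripper_width: 0.598
```

Run:
```python
from h import *
print(rel([.574,.1405,.2],np.radians(-6.3)))
```

```text
(array([-34.68,  -2.68,   8.38]), np.float64(0.7291634610669255))
```

Emit:
move_arm([
  [-3.9,-0.3,0.9],
  [-7.7,-0.6,1.8],
  [-11.6,-0.9,2.7],
  [-15.4,-1.2,3.6],
  [-19.3,-1.5,4.5],
], gripper=[0.6,0.6,0.6,0.6,0.6], twist=[0.1,0.2,0.3,0.4,0.5])

```text
t: 2.23
eef_pos: [0.495, 0.2732, 0.2389]
tool_rot: [-0.0, 0.664, 0.748, 0.0]
contact_force: [0.4, 0.9, -0.4]
gripper_width: 0.597
```

Run:
```python
from h import *
print(rel([.574,.1405,.2],np.radians(-6.3)))
```

```text
(array([-14.12,   6.25,   3.88]), np.float64(0.2294689072919187))
```

Emit:
move_arm([
  [-3.6,1.5,0.9],
  [-7.2,3.1,1.9],
  [-10.7,4.7,2.9],
  [-14.1,6.2,3.9],
  [-14.1,6.2,3.9],
], gripper=[0.6,0.6,0.6,0.6,0.6], twist=[0.06,0.12,0.18,0.23,0.23])

```text
t: 2.65
eef_pos: [0.576, 0.1333, 0.1989]
tool_rot: [0.002, 0.748, 0.664, -0.001]
contact_force: [-0.8, -0.3, 0.3]
gripper_width: 0.597
```

Run:
```python
from h import *
save("scene","s2.png",(200,110,400,310),3)
print(rel([.574,.1405,.133],np.radians(-6.3)))
for cam in("top","scene"): print(cam,[(np.round(x["centre"],3),round(x["p"],2)) for x in spot_point("bed_knob",cam)])
```

```text
(array([ 0.34, -0.11,  6.62]), np.float64(-0.004265576705221541))
top [(array([0.572, 0.137, 0.088]), 0.66)]
scene [(array([0.579, 0.138, 0.083]), 0.89)]
```

View pics/s2.png

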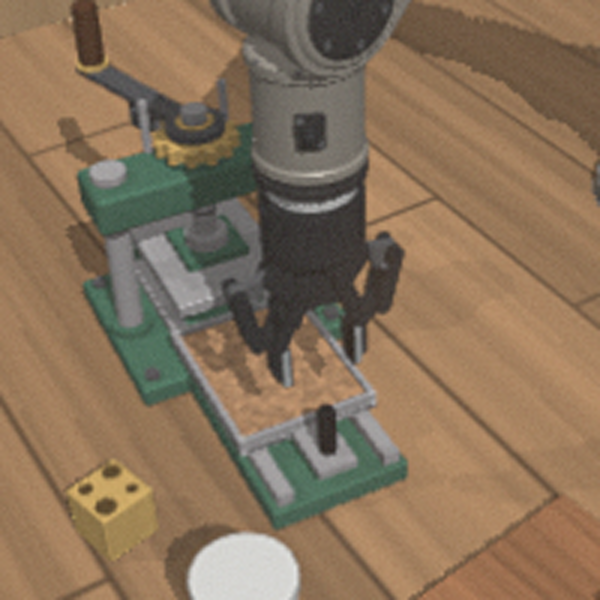

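Emit:
move_arm([
  [0,0,2],
  [0,0,4],
  [0,0,6.6],
  [0,0,6.6],
  [0,0,6.6],
], gripper=[0.6,0.6,0.6,0.6,0.6], twist=[0,0,0,0,0])

```text
t: 3.22
eef_pos: [0.5722, 0.144, 0.1334]
tool_rot: [-0.001, 0.743, 0.67, -0.001]
contact_force: [-0.0, 0.1, 0.1]
gripper_width: 0.599
```

Run:
```python
from h import *
save("scene","s3.png",(240,160,390,310),4); save("top","t3.png",(260,130,360,220),5)
print(rel([.574,.1405,.133],np.radians(-6.3)))
```

```text
(array([-0.3 ,  0.04,  0.23]), np.float64(0.005464664921489337))
```

View pics/s3.png

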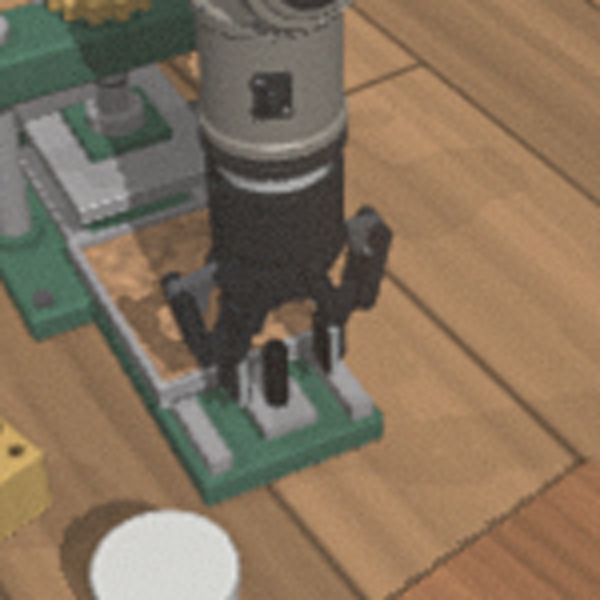

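Emit:
move_arm([
  [0,0,0],
  [0,0,0],
  [0,0,0],
  [0,0,0],
  [0,0,0],
], gripper=[0.05,0.05,0.05,0.05,0.05], twist=[0,0,0,0,0], squeeze=35)

```text
t: 3.73
eef_pos: [0.5736, 0.1427, 0.1351]
tool_rot: [-0.0, 0.744, 0.669, 0.001]
contact_force: [-1.2, 0.2, 5.8]
gripper_width: 0.174
```

Emit:
move_arm([
  [0.5,0,0],
  [1,0,0],
  [1.5,0,0],
  [2,0,0],
  [2.5,0,0],
], gripper=[0.05,0.05,0.05,0.05,0.05], twist=[0,0,0,0,0])

```text
t: 4.15
eef_pos: [0.576, 0.1663, 0.1351]
tool_rot: [0.0, 0.744, 0.668, -0.0]
contact_force: [-4.1, -1.5, 9.2]
gripper_width: 0.173
```

Emit:
move_arm([
  [0.4,0,-0.2],
  [0.8,0,-0.3],
  [1.0,0,-0.3],
  [1.2,0,-0.3],
  [1.2,0,-0.3],
], gripper=[0.05,0.05,0.05,0.05,0.05], twist=[0,0,0,0,0])

```text
t: 4.57
eef_pos: [0.5766, 0.1721, 0.1352]
tool_rot: [0.002, 0.745, 0.667, -0.004]
contact_force: [2.4, -14.5, -11.5]
gripper_width: 0.171
```

Run:
```python
from h import *
save("scene","s4.png",(240,160,390,310),4)
print(pose()[0],get_obs()["contact_force"])
```

```text
[0.57661055 0.17204648 0.13518807] [  1.81032617 -14.82640897 -10.78189438]
```

View pics/s4.png

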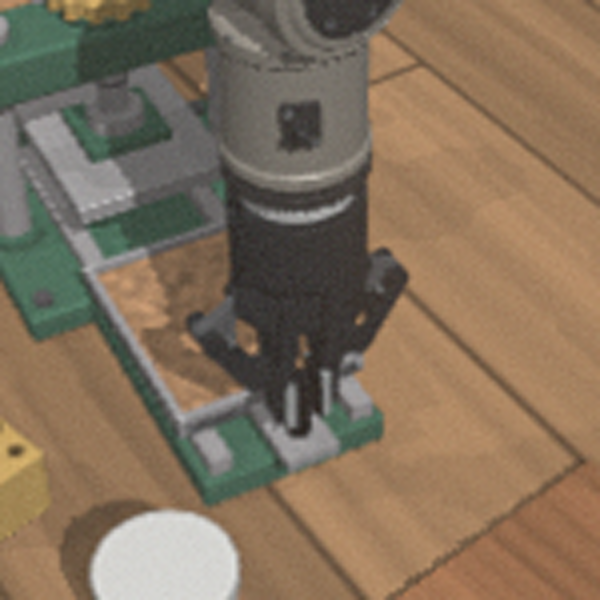

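Emit:
move_arm([
  [-0.6,0,0.2],
  [-0.6,0,0.2],
  [-0.6,0,0.2],
  [-0.6,0,-3],
  [-0.6,0,-6.5],
], gripper=[0.6,0.6,0.6,0.6,0.6], twist=[0,0,0,0,0])

```text
t: 5.03
eef_pos: [0.5752, 0.1742, 0.201]
tool_rot: [-0.001, 0.743, 0.669, -0.002]
contact_force: [0.8, 1.0, 0.1]
gripper_width: 0.6
```

Run:
```python
from h import *
print(pose()[0], rel([.532,.3915,.2],np.radians(90.)))
```

```text
[0.57516565 0.1742008  0.2010489 ] (array([21.16, -6.56,  0.1 ]), np.float64(1.4662878712036393))
```

Run:
```python
from h import *
print(get_obs()["q"], rel([.5315,.3915,.15],np.radians(1.)))
```

```text
[-0.68719843  0.49535009  0.38518575  1.8477747  -0.24089815  0.84862777
 -0.28728625] (array([21.16, -6.59,  5.1 ]), np.float64(-0.12196174811120053))
```

Emit:
move_arm([
  [3.8,-1.2,0],
  [7.6,-2.4,0],
  [11.4,-3.6,0.5],
  [15.2,-4.8,1],
  [19,-6,2],
], gripper=[0.6,0.6,0.6,0.6,0.6], twist=[-0.02,-0.05,-0.08,-0.1,-0.12])

```text
t: 5.45
eef_pos: [0.5366, 0.3722, 0.1837]
tool_rot: [-0.0, 0.701, 0.713, 0.002]
contact_force: [0.5, 0.4, 1.0]
gripper_width: 0.601
```

Emit:
move_arm([
  [1.3,-0.9,1],
  [1.3,-0.9,2.5],
  [1.3,-0.9,3.1],
  [1.3,-0.9,3.1],
  [1.3,-0.9,3.1],
], gripper=[0.6,0.6,0.6,0.6,0.6], twist=[0,0,0,0,0])

```text
t: 5.87
eef_pos: [0.5284, 0.3806, 0.1512]
tool_rot: [0.0, 0.703, 0.712, -0.0]
contact_force: [-0.4, 0.0, 0.8]
gripper_width: 0.596
```

Run:
```python
from h import *
save("scene","s5.png",(310,230,470,390),3.5); save("top","t5.png",(180,150,420,250),3)
print(pose()[0], rel([.5315,.3915,.088],np.radians(1.)))
c=read_camera("top"); print(w2px(c,[.5315,.3915,.027]))
```

```text
[0.52899685 0.38065658 0.15199555] (array([1.08, 0.25, 6.4 ]), np.float64(-0.005355737119517867))
[213.10903088 192.43485908]
```

View pics/s5.png

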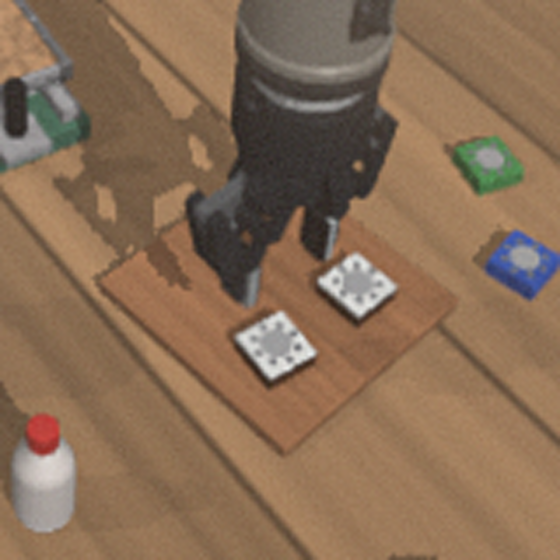

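View pics/t5.png

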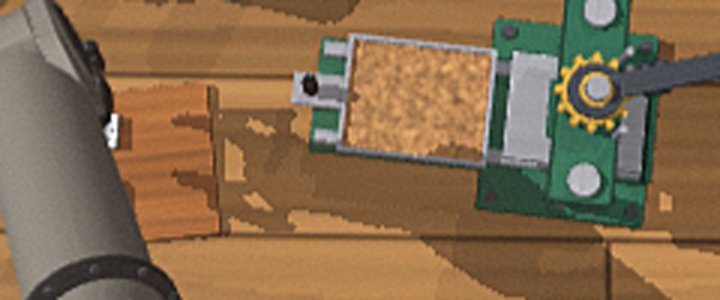

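Emit:
move_arm([
  [1.1,0.25,2],
  [1.1,0.25,4],
  [1.1,0.25,5.5],
  [1.1,0.25,6.7],
  [1.1,0.25,6.7],
], gripper=[0.6,0.6,0.6,0.6,0.6], twist=[0,0,0,0,0])

```text
t: 6.43
eef_pos: [0.5303, 0.3917, 0.0826]
tool_rot: [0.0, 0.702, 0.712, -0.001]
contact_force: [-0.1, 0.5, 0.3]
gripper_width: 0.601
```

Run:
```python
from h import *
save("scene","s6.png",(330,250,470,370),4.5)
print(pose()[0], get_obs()["contact_force"])
```

```text
[0.53049518 0.39172614 0.08330589] [-0.2788517   0.07053322 -0.28416086]
```

View pics/s6.png

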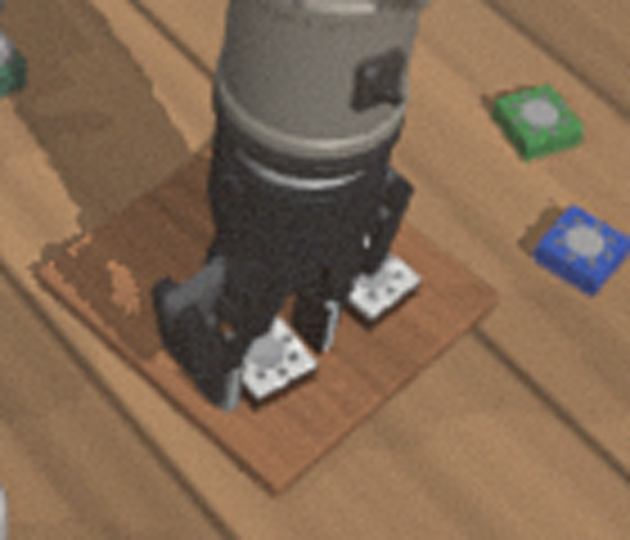

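Emit:
move_arm([
  [0.2,0,-0.1],
  [0.2,0,-0.1],
  [0.2,0,-0.1],
  [0.2,0,-0.1],
  [0.2,0,-0.1],
], gripper=[0.3,0.3,0.3,0.3,0.3], twist=[0,0,0,0,0], squeeze=40)

```text
t: 6.9
eef_pos: [0.5306, 0.3946, 0.0856]
tool_rot: [0.0, 0.702, 0.712, 0.001]
contact_force: [-0.1, -0.6, 4.1]
gripper_width: 0.408
```

Emit:
move_arm([
  [0,0,-1],
  [0,0,-2.5],
  [0,0,-5],
  [0,0,-8],
  [0,0,-9],
], gripper=[0.3,0.3,0.3,0.3,0.3], twist=[0,0,0,0,0])

```text
t: 7.32
eef_pos: [0.532, 0.3954, 0.1803]
tool_rot: [0.0, 0.702, 0.712, 0.003]
contact_force: [1.7, 0.7, 0.1]
gripper_width: 0.413
```

Run:
```python
from h import *
save("scene","s7.png",(310,180,470,340),3.7)
print(pose()[0], get_obs()["contact_force"])
c=read_camera("top"); f=lambda a,b:(180+a/3-.33,150+b/3-.33)
P=[px2w(c,*f(*x),.05) for x in[(348,35),(337,152),(497,47),(486,163)]]; print(np.round(P,4),np.mean(P,0).round(4)); 
print(px2w(c,*f(310,85),.089))
for k in("top","scene"): print([(np.round(x["centre"],3),round(x["p"],2)) for x in spot_point("bed_floor",k)+spot_point("bed_knob",k)])
```

```text
[0.53236891 0.39570958 0.18087507] [0.30876245 0.63990697 1.47798919]
[[ 0.6326  0.1288  0.05  ]
 [ 0.5072  0.1378  0.05  ]
 [ 0.6223 -0.0297  0.05  ]
 [ 0.498  -0.0187  0.05  ]] [0.565  0.0545 0.05  ]
[0.57118676 0.16572365 0.089     ]
[(array([0.569, 0.054, 0.046]), 0.79), (array([0.575, 0.167, 0.089]), 0.79)]
[(array([0.56 , 0.051, 0.042]), 0.93), (array([0.579, 0.166, 0.081]), 0.57), (array([0.742, 0.084, 0.   ]), 0.29)]
```

View pics/s7.png

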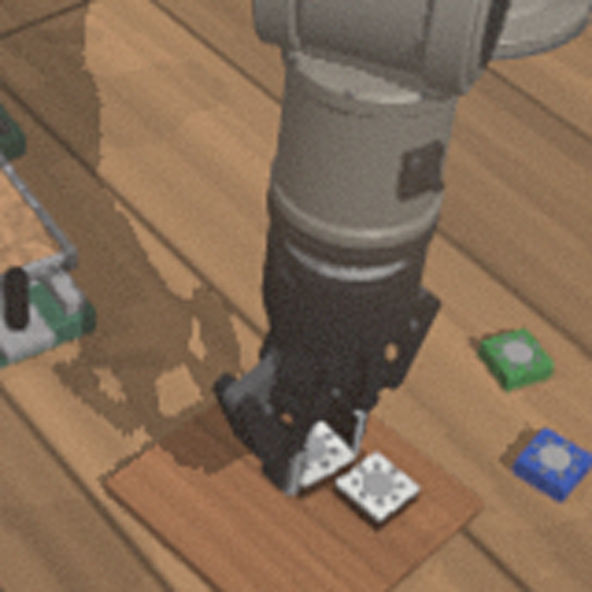

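Run:
```python
from h import *
print(rel([.5633,.032,.18],np.radians(-6.3)))
```

```text
(array([-36.24,   2.89,  -0.61]), np.float64(0.12418078359386664))
```

Emit:
move_arm([
  [-3.5,0.3,-1],
  [-7,0.6,-1.5],
  [-10.5,0.9,-1.5],
  [-14,1.2,-1.5],
  [-17.5,1.4,-1.5],
], gripper=[0.3,0.3,0.3,0.3,0.3], twist=[0.02,0.05,0.07,0.1,0.124])

```text
t: 8.03
eef_pos: [0.546, 0.2177, 0.1886]
tool_rot: [-0.0, 0.745, 0.667, -0.001]
contact_force: [0.3, 0.6, -0.1]
gripper_width: 0.411
```

Run:
```python
from h import *
print(rel([.5633,.032,.18],np.radians(-6.3)),get_obs()["gripper_width"])
```

```text
(array([-18.26,   3.78,   0.88]), np.float64(-0.0013500382361892882)) 0.411245924684228
```

Emit:
move_arm([
  [-3.7,0.8,0],
  [-7.4,1.6,0],
  [-11.1,2.4,0],
  [-14.8,3.2,0.2],
  [-18.3,3.8,0.9],
], gripper=[0.3,0.3,0.3,0.3,0.3], twist=[0,0,0,0,0])

```text
t: 8.45
eef_pos: [0.5643, 0.0313, 0.1804]
tool_rot: [0.0, 0.745, 0.667, -0.0]
contact_force: [0.6, -1.0, -0.0]
gripper_width: 0.42
```

Emit:
move_arm([
  [0,0,1],
  [0,0,1],
], gripper=[0.3,0.3], twist=[0,0])

```text
t: 8.62
eef_pos: [0.5626, 0.0305, 0.1684]
tool_rot: [-0.001, 0.747, 0.665, -0.002]
contact_force: [-1.1, 1.5, 0.5]
gripper_width: 0.41
```

Run:
```python
from h import *
save("scene","s8.png",(220,130,380,290),3.7)
print(rel([.5633,.032,.119],np.radians(-6.3)),get_obs()["gripper_width"],get_obs()["contact_force"])
```

```text
(array([-0.08,  0.05,  5.  ]), np.float64(-0.0019439626977548752)) 0.4114537168506263 [-0.21611081  0.51949607  0.05472208]
```

View pics/s8.png

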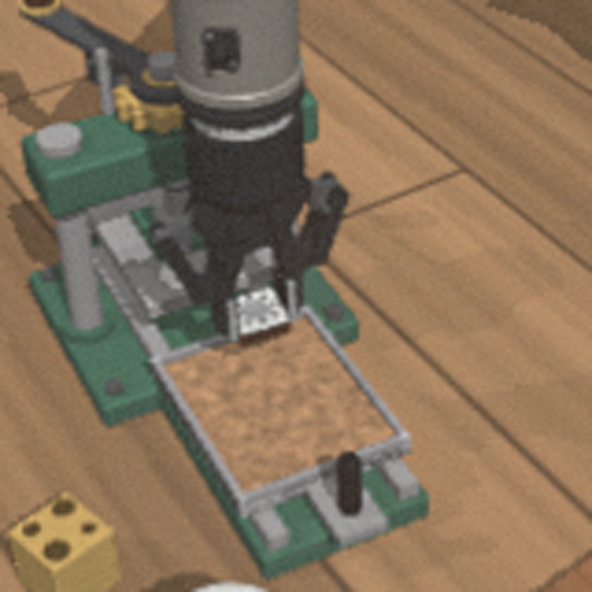

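Emit:
move_arm([
  [0,0,2],
  [0,0,4],
  [0,0,4.6],
  [0,0,5],
  [0,0,5],
], gripper=[0.3,0.3,0.3,0.3,0.3], twist=[0,0,0,0,0])

```text
t: 9.08
eef_pos: [0.564, 0.0347, 0.1203]
tool_rot: [-0.001, 0.744, 0.668, -0.001]
contact_force: [0.3, -0.4, -0.7]
gripper_width: 0.408
```

Run:
```python
from h import *
save("scene","s9.png",(220,130,380,290),3.7)
print(pose()[0],get_obs()["gripper_width"],get_obs()["contact_force"])
```

```text
[0.56443535 0.03441697 0.12105173] 0.41111728850275775 [-0.03009152  1.0076167  -0.89565152]
```

View pics/s9.png

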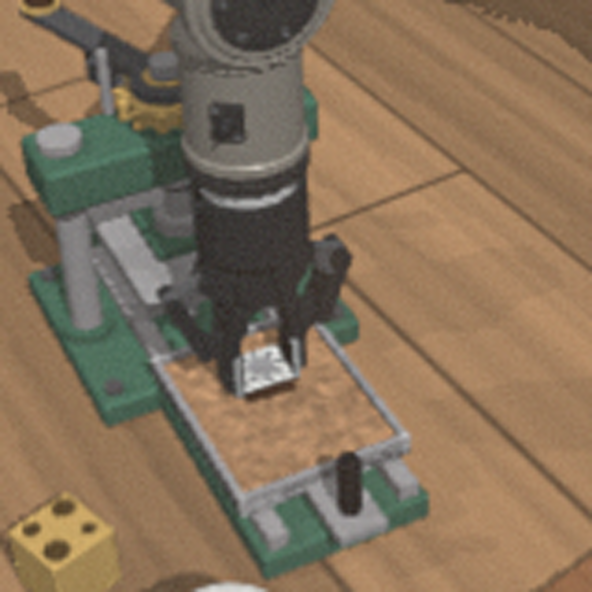

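Emit:
move_arm([
  [0,0,0.15],
  [0,0,0.25],
  [0,0,0.25],
  [0,0,0.25],
], gripper=[0.3,0.3,0.3,0.3], twist=[0,0,0,0])

```text
t: 9.47
eef_pos: [0.5645, 0.0336, 0.1188]
tool_rot: [0.0, 0.745, 0.667, 0.0]
contact_force: [0.1, 0.8, -0.5]
gripper_width: 0.408
```

Emit:
move_arm([
  [0,0,0.1],
  [0,0,0.2],
  [0,0,0.2],
  [0,0,0.2],
], gripper=[0.3,0.3,0.3,0.3], twist=[0,0,0,0])

```text
t: 9.8
eef_pos: [0.5646, 0.0335, 0.1175]
tool_rot: [-0.0, 0.745, 0.667, 0.0]
contact_force: [-3.2, -0.4, 10.6]
gripper_width: 0.408
```

Contact at 10 N: seated. Release and lift.

Emit:
move_arm([
  [0,0,-0.1],
  [0,0,-0.1],
  [0,0,-0.1],
  [0,0,-2],
  [0,0,-6],
], gripper=[0.6,0.6,0.6,0.6,0.6], twist=[0,0,0,0,0])

```text
t: 10.22
eef_pos: [0.5614, 0.0336, 0.1729]
tool_rot: [-0.002, 0.745, 0.667, -0.004]
contact_force: [0.8, 0.8, 0.2]
gripper_width: 0.599
```

Run:
```python
from h import *
save("scene","s10.png",(220,130,470,380),2.3)
print(rel([.459,.386,.2],np.radians(1)))
```

```text
(array([ 33.87, -14.58,  -1.79]), np.float64(-0.1286540992004357))
```

View pics/s10.png

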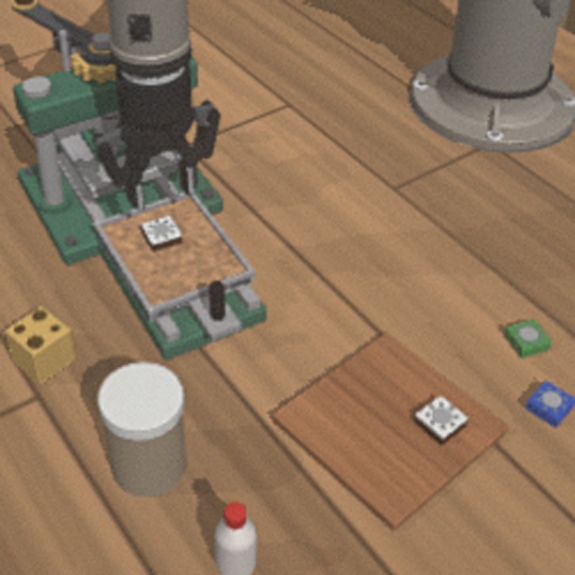

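Emit:
move_arm([
  [3.6,-1.5,-1],
  [7.2,-3,-1.8],
  [10.8,-4.6,-1.8],
  [14.4,-6.2,-1.8],
  [18,-7.7,-1.8],
], gripper=[0.6,0.6,0.6,0.6,0.6], twist=[-0.02,-0.05,-0.08,-0.1,-0.13])

```text
t: 10.68
eef_pos: [0.5068, 0.2226, 0.1947]
tool_rot: [0.0, 0.7, 0.714, 0.0]
contact_force: [-0.2, -0.5, -0.5]
gripper_width: 0.603
```

Run:
```python
from h import *
print(rel([.459,.386,.15],np.radians(1)))
```

```text
(array([16.43, -4.44,  4.47]), np.float64(0.0032777313231788785))
```

Emit:
move_arm([
  [3.8,-1.1,0.5],
  [7.6,-2.2,1],
  [11.4,-3.2,2],
  [15,-4.1,3],
  [16.4,-4.4,4.5],
], gripper=[0.6,0.6,0.6,0.6,0.6], twist=[0,0,0,0,0])

```text
t: 11.1
eef_pos: [0.4578, 0.3912, 0.1496]
tool_rot: [-0.002, 0.697, 0.717, 0.002]
contact_force: [-1.0, 0.6, 0.8]
gripper_width: 0.602
```

Emit:
move_arm([
  [0,0,0],
  [0,0,0],
], gripper=[0.6,0.6], twist=[0,0])

```text
t: 11.27
eef_pos: [0.4594, 0.3844, 0.1484]
tool_rot: [0.0, 0.699, 0.715, -0.001]
contact_force: [0.4, -1.2, 0.7]
gripper_width: 0.598
```

Run:
```python
from h import *
save("scene","s11.png",(330,230,470,370),4)
print(rel([.459,.386,.084],np.radians(1)))
```

```text
(array([ 0.3 , -0.16,  6.52]), np.float64(0.002076341994507347))
```

View pics/s11.png

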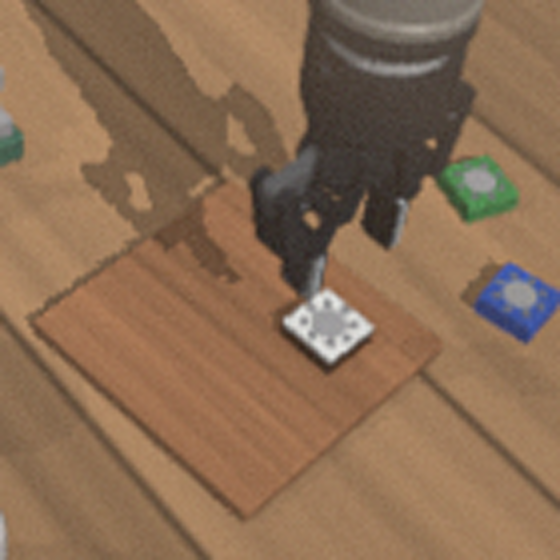

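Emit:
move_arm([
  [0.2,-0.1,2],
  [0.2,-0.1,4],
  [0.2,-0.1,5.5],
  [0.2,-0.1,6.5],
  [0.2,-0.1,6.5],
], gripper=[0.6,0.6,0.6,0.6,0.6], twist=[0,0,0,0,0])

```text
t: 11.73
eef_pos: [0.4595, 0.3837, 0.0832]
tool_rot: [0.0, 0.701, 0.713, -0.001]
contact_force: [-0.7, -0.3, -0.4]
gripper_width: 0.603
```

Run:
```python
from h import *
save("scene","s12.png",(350,250,470,370),4.5)
print(rel([.459,.386,.084],np.radians(1)))
```

```text
(array([ 0.16, -0.09,  0.03]), np.float64(0.0003337781944985352))
```

View pics/s12.png

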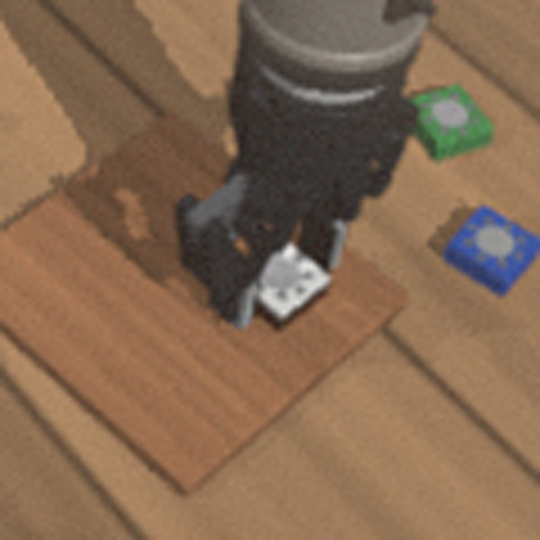

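Emit:
move_arm([
  [0.2,-0.1,-0.1],
  [0.2,-0.1,-0.1],
  [0.2,-0.1,-0.1],
  [0.2,-0.1,-0.1],
  [0.2,-0.1,-0.1],
], gripper=[0.3,0.3,0.3,0.3,0.3], twist=[0,0,0,0,0])

```text
t: 12.2
eef_pos: [0.4591, 0.3884, 0.0869]
tool_rot: [0.0, 0.7, 0.714, 0.001]
contact_force: [0.1, -1.0, 5.8]
gripper_width: 0.409
```

Emit:
move_arm([
  [0,0,-1],
  [0,0,-2.5],
  [0,0,-5],
  [0,0,-8],
  [0,0,-10],
], gripper=[0.3,0.3,0.3,0.3,0.3], twist=[0,0,0,0,0])

```text
t: 12.62
eef_pos: [0.4586, 0.3884, 0.1885]
tool_rot: [-0.0, 0.7, 0.714, 0.001]
contact_force: [0.7, 0.1, -0.1]
gripper_width: 0.41
```

Run:
```python
from h import *
save("scene","s13.png",(330,200,470,340),4)
print(rel([.5685,.080,.18],np.radians(-6.3)))
```

```text
(array([-31.17,  10.22,   1.07]), np.float64(0.1294882136580946))
```

View pics/s13.png

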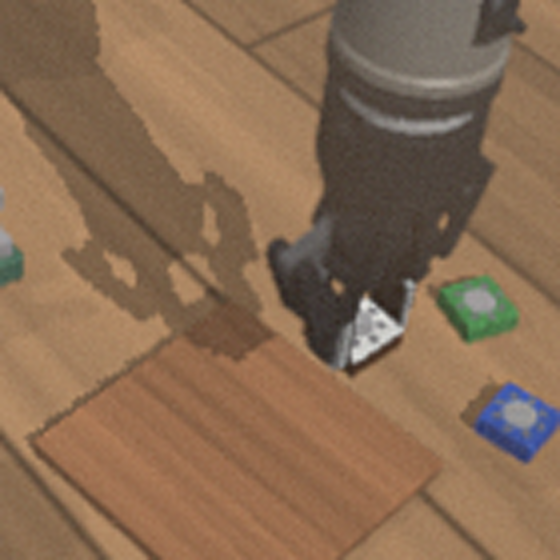

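Emit:
move_arm([
  [-3.6,1.2,0],
  [-7.2,2.4,0],
  [-10.8,3.5,0],
  [-14.4,4.7,0],
  [-18,5.9,0],
], gripper=[0.3,0.3,0.3,0.3,0.3], twist=[0.02,0.05,0.08,0.1,0.13])

```text
t: 13.08
eef_pos: [0.5209, 0.2078, 0.1861]
tool_rot: [-0.0, 0.745, 0.667, 0.0]
contact_force: [0.6, -0.4, -0.7]
gripper_width: 0.408
```

Run:
```python
from h import *
save("scene","s14.png",(220,130,420,330),3)
print(rel([.5685,.080,.18],np.radians(-6.3)),get_obs()["gripper_width"])
```

```text
(array([-11.19,   5.88,   0.72]), np.float64(-0.012928694599603219)) 0.409958076118909
```

View pics/s14.png

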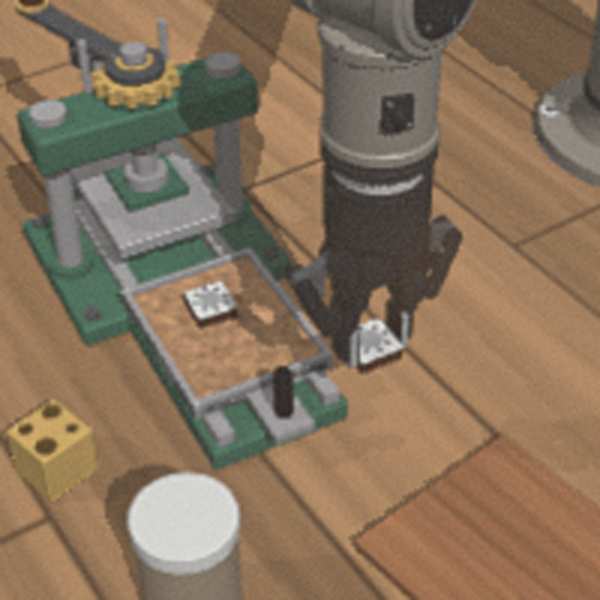

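Emit:
move_arm([
  [-3.6,1.8,0],
  [-7.2,3.8,0],
  [-10.8,5.6,0],
  [-11.2,5.9,0.7],
  [-11.2,5.9,2],
], gripper=[0.3,0.3,0.3,0.3,0.3], twist=[0,0,0,0,0])

```text
t: 13.55
eef_pos: [0.5693, 0.0874, 0.1673]
tool_rot: [0.002, 0.747, 0.665, 0.002]
contact_force: [0.3, -0.3, -0.3]
gripper_width: 0.408
```

Run:
```python
from h import *
s=save("scene","s15.png",(220,130,380,290),3.7)
print(px2w(s,290.2,230,.0585))
print(rel([.5685,.080,.1195],np.radians(-6.3)),get_obs()["gripper_width"])
```

```text
[0.56530497 0.03576131 0.0585    ]
(array([-0.93,  0.28,  4.44]), np.float64(-0.0035812834152084694)) 0.40725810048614847
```

View pics/s15.png

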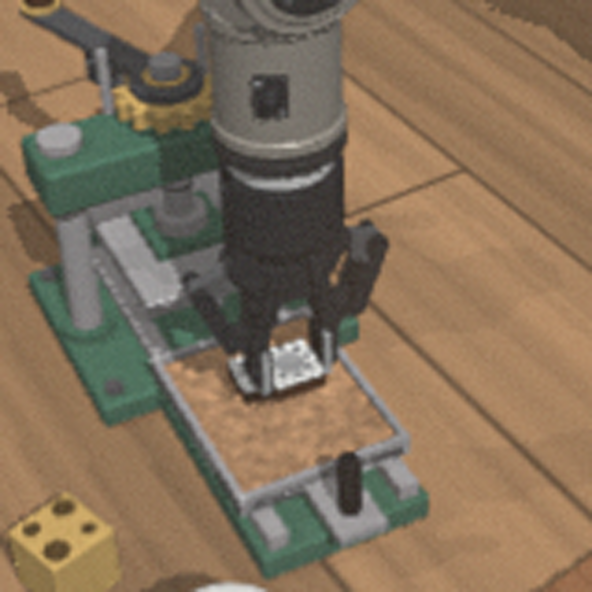

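Emit:
move_arm([
  [-0.6,0.2,1],
  [-0.6,0.2,2.5],
  [-0.6,0.2,3.8],
  [-0.6,0.2,4.4],
  [-0.6,0.2,4.4],
], gripper=[0.3,0.3,0.3,0.3,0.3], twist=[0,0,0,0,0])

```text
t: 14.02
eef_pos: [0.5676, 0.0858, 0.12]
tool_rot: [-0.001, 0.745, 0.668, -0.001]
contact_force: [-0.5, 1.0, -0.6]
gripper_width: 0.411
```

Run:
```python
from h import *
s=save("scene","s16.png",(240,150,360,270),5)
print(rel([.5685,.083,.1195],np.radians(-6.3)),get_obs()["gripper_width"],get_obs()["contact_force"])
```

```text
(array([-0.26,  0.07,  0.13]), np.float64(0.0007751928981492018)) 0.40538712734097476 [-0.10283027  0.34435659  0.07282422]
```

View pics/s16.png

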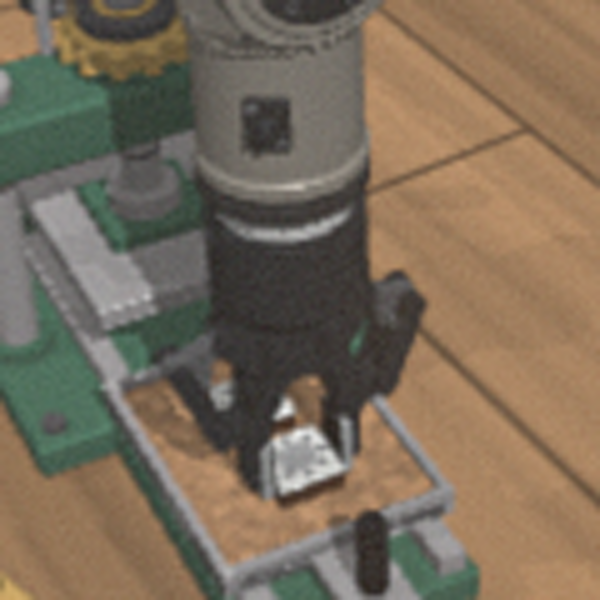

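Clear of the first plaque, still a millimetre or two above the cork. Lower to contact.

Emit:
move_arm([
  [-0.2,0,0.1],
  [-0.2,0,0.2],
  [-0.2,0,0.2],
  [-0.2,0,0.2],
], gripper=[0.3,0.3,0.3,0.3], twist=[0,0,0,0])

```text
t: 14.4
eef_pos: [0.5684, 0.0833, 0.1198]
tool_rot: [0.0, 0.745, 0.667, 0.0]
contact_force: [0.5, 0.0, -1.0]
gripper_width: 0.407
```

Emit:
move_arm([
  [0,0,0.1],
  [0,0,0.2],
  [0,0,0.2],
  [0,0,0.2],
], gripper=[0.3,0.3,0.3,0.3], twist=[0,0,0,0])

```text
t: 14.73
eef_pos: [0.5685, 0.0833, 0.1188]
tool_rot: [-0.0, 0.745, 0.667, 0.001]
contact_force: [-4.5, -0.4, 12.9]
gripper_width: 0.412
```

Emit:
move_arm([
  [0,0,-0.1],
  [0,0,-0.1],
  [0,0,-0.1],
  [0,0,-2],
  [0,0,-6],
], gripper=[0.6,0.6,0.6,0.6,0.6], twist=[0,0,0,0,0])

```text
t: 15.15
eef_pos: [0.5653, 0.083, 0.1738]
tool_rot: [-0.002, 0.745, 0.667, -0.004]
contact_force: [0.1, 1.1, -0.1]
gripper_width: 0.596
```

Run:
```python
from h import *
print(rel([.577,.172,.2],np.radians(-6.3)))
```

```text
(array([ 8.96,  0.17, -2.65]), np.float64(0.0004780546937199759))
```

Emit:
move_arm([
  [3.5,0,-2],
  [7,0.1,-2.6],
  [8.8,0.1,-2.6],
  [8.8,0.1,-2.6],
  [8.8,0.1,-1],
], gripper=[0.6,0.6,0.6,0.6,0.6], twist=[0,0,0,0,0])

```text
t: 15.57
eef_pos: [0.5804, 0.1728, 0.1896]
tool_rot: [0.001, 0.744, 0.668, 0.002]
contact_force: [0.5, -0.6, -1.8]
gripper_width: 0.599
```

Run:
```python
from h import *
save("scene","s17.png",(240,140,380,280),4.2)
save("top","t17.png",(250,140,410,240),4)
print(rel([.577,.170,.137],np.radians(-6.3)))
```

```text
(array([-0.  , -0.03,  4.83]), np.float64(0.0003071847636868519))
```

View pics/s17.png

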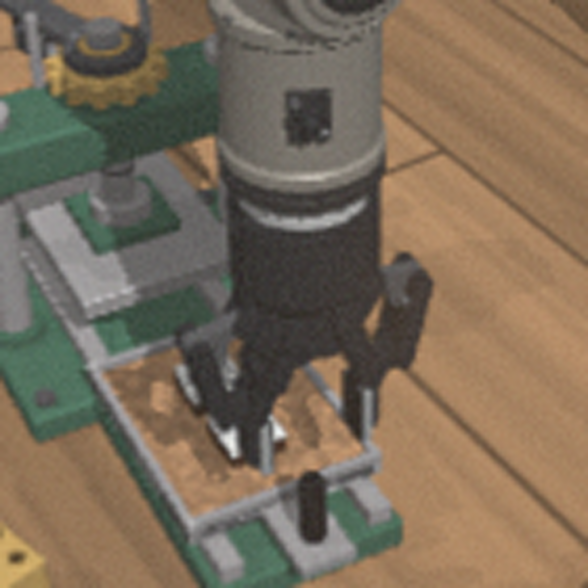

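View pics/t17.png

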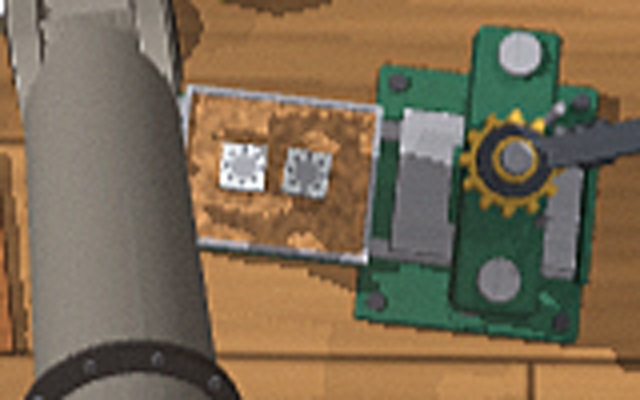

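Emit:
move_arm([
  [0,0,2],
  [0,0,4],
  [0,0,4.9],
  [0,0,4.9],
  [0,0,4.9],
], gripper=[0.6,0.6,0.6,0.6,0.6], twist=[0,0,0,0,0])

```text
t: 16.08
eef_pos: [0.5789, 0.1699, 0.1384]
tool_rot: [-0.0, 0.745, 0.667, -0.001]
contact_force: [-0.3, -0.6, 0.5]
gripper_width: 0.599
```

Emit:
move_arm([
  [0,0,0],
  [0,0,0],
  [0,0,0],
  [0,0,0],
  [0,0,0],
], gripper=[0.05,0.05,0.05,0.05,0.05], twist=[0,0,0,0,0], squeeze=30)

```text
t: 16.5
eef_pos: [0.5768, 0.171, 0.1391]
tool_rot: [-0.002, 0.745, 0.667, -0.002]
contact_force: [-9.0, 1.0, 9.1]
gripper_width: 0.175
```

Run:
```python
from h import *
save("scene","s18.png",(240,140,380,280),4.2)
print(rel([.577-.01815,.172-.164,.137],np.radians(-6.3)))
```

```text
(array([-16.4 ,  -0.  ,   0.21]), np.float64(0.000428268645162877))
```

View pics/s18.png

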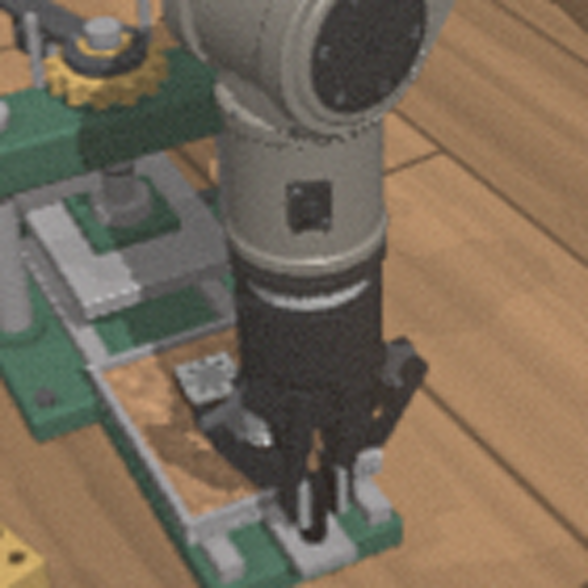

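Emit:
move_arm([
  [-0.5,-0.15,-0.1],
  [-1.3,-0.15,-0.1],
  [-2.3,-0.15,-0.1],
  [-3.3,-0.15,-0.1],
  [-4.3,-0.15,-0.1],
], gripper=[0.05,0.05,0.05,0.05,0.05], twist=[0,0,0,0,0])

```text
t: 16.97
eef_pos: [0.5722, 0.1275, 0.1393]
tool_rot: [-0.0, 0.745, 0.667, -0.0]
contact_force: [-0.6, 2.9, -5.4]
gripper_width: 0.173
```

Emit:
move_arm([
  [-1,0,0],
  [-2,0,0],
  [-3,0,0],
  [-4,0,0],
  [-5,0,0],
], gripper=[0.05,0.05,0.05,0.05,0.05], twist=[0,0,0,0,0])

```text
t: 17.38
eef_pos: [0.5672, 0.0772, 0.1393]
tool_rot: [0.0, 0.745, 0.667, 0.0]
contact_force: [1.6, 3.7, -8.3]
gripper_width: 0.179
```

Emit:
move_arm([
  [-1,0,0],
  [-2,0,0],
  [-3,0,0],
  [-4,0,0],
  [-5,0,0],
], gripper=[0.05,0.05,0.05,0.05,0.05], twist=[0,0,0,0,0])

```text
t: 17.8
eef_pos: [0.5622, 0.0276, 0.1393]
tool_rot: [0.001, 0.745, 0.667, 0.001]
contact_force: [5.3, 3.0, -13.4]
gripper_width: 0.175
```

Run:
```python
from h import *
save("scene","s19.png",(210,100,370,260),3.7)
print(rel([.577-.01815,.172-.164,.137],np.radians(-6.3)),get_obs()["contact_force"])
```

```text
(array([-1.68, -0.12,  0.24]), np.float64(-0.002802967570198822)) [  5.12612265  -1.05086128 -13.48807417]
```

View pics/s19.png

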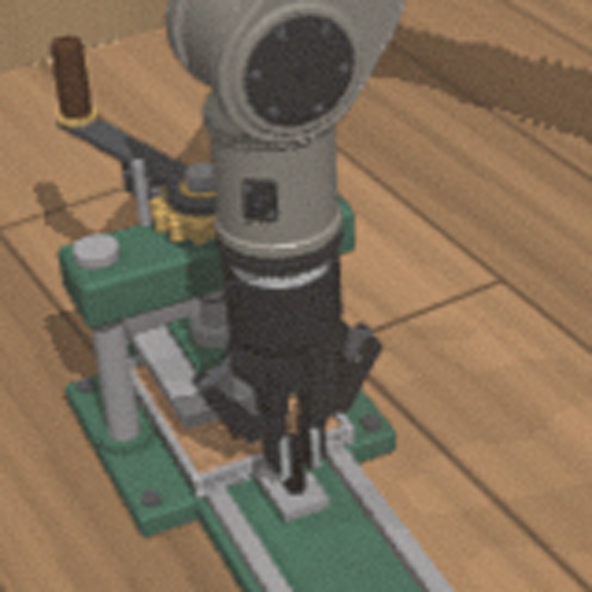

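Emit:
move_arm([
  [-0.5,-0.15,0.15],
  [-1,-0.15,0.2],
  [-1.4,-0.15,0.2],
  [-1.7,-0.15,0.2],
  [-1.9,-0.15,0.2],
], gripper=[0.05,0.05,0.05,0.05,0.05], twist=[0,0,0,0,0])

```text
t: 18.27
eef_pos: [0.5602, 0.009, 0.1391]
tool_rot: [0.002, 0.745, 0.667, 0.002]
contact_force: [3.8, 2.9, 7.8]
gripper_width: 0.171
```

Emit:
move_arm([
  [-0.2,0,-0.1],
  [-0.4,0,-0.1],
  [-0.6,0,-0.1],
  [-0.6,0,-0.1],
], gripper=[0.05,0.05,0.05,0.05], twist=[0,0,0,0])

```text
t: 18.6
eef_pos: [0.5599, 0.0065, 0.1393]
tool_rot: [0.001, 0.744, 0.668, 0.003]
contact_force: [8.1, 9.3, -4.0]
gripper_width: 0.175
```

Emit:
move_arm([
  [-0.2,-0.1,0],
  [-0.4,-0.1,0],
  [-0.5,-0.1,0],
  [-0.5,-0.1,0],
], gripper=[0.05,0.05,0.05,0.05], twist=[0,0,0,0])

```text
t: 18.93
eef_pos: [0.5597, 0.0061, 0.1393]
tool_rot: [-0.0, 0.743, 0.669, 0.005]
contact_force: [12.0, 19.7, -7.2]
gripper_width: 0.173
```

Emit:
move_arm([
  [0.4,0.15,0],
  [0.6,0.3,0],
  [0.6,0.3,0],
  [0.6,0.3,0],
  [0.6,0.3,0],
], gripper=[0.05,0.05,0.5,0.5,0.5], twist=[0,0,0,0,0])

```text
t: 19.35
eef_pos: [0.5589, 0.0033, 0.1383]
tool_rot: [0.0, 0.745, 0.667, -0.001]
contact_force: [-0.1, 0.6, -0.3]
gripper_width: 0.5
```

Emit:
move_arm([
  [0.3,0,-1.5],
  [0.5,0,-4],
  [2,0,-7],
  [5,0,-10],
  [8,0,-13],
], gripper=[0.5,0.5,0.5,0.5,0.5], twist=[0,0,0,0,0])

```text
t: 19.77
eef_pos: [0.5677, 0.0813, 0.2685]
tool_rot: [0.0, 0.746, 0.665, -0.001]
contact_force: [1.3, 0.4, 0.1]
gripper_width: 0.501
```

Run:
```python
from h import *
save("scene","s20.png",(210,100,370,260),3.7); save("top","t20.png",(250,120,450,240),4)
print(pose()[0],pose()[1].round(2))
for k in("top","scene"): print([(np.round(x["centre"],3),round(x["p"],2)) for x in spot_point("lever_grip",k)+spot_point("bed_knob",k)])
```

```text
[0.57060909 0.08825442 0.27178349] [[ 0.1   0.99  0.01]
 [ 0.99 -0.1   0.  ]
 [ 0.01  0.01 -1.  ]]
[(array([ 0.578, -0.262,  0.248]), 0.84), (array([0.558, 0.002, 0.088]), 0.87), (array([ 0.577, -0.258,  0.252]), 0.51)]
[(array([ 0.58 , -0.255,  0.257]), 0.93), (array([0.565, 0.002, 0.086]), 0.97)]
```

View pics/s20.png

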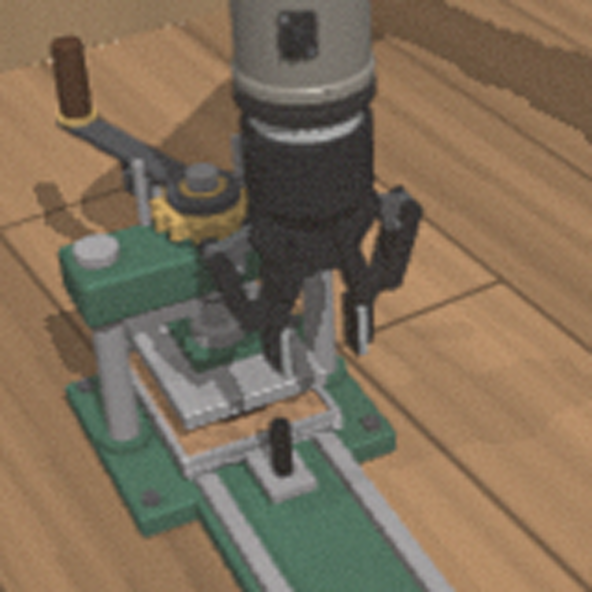

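View pics/t20.png

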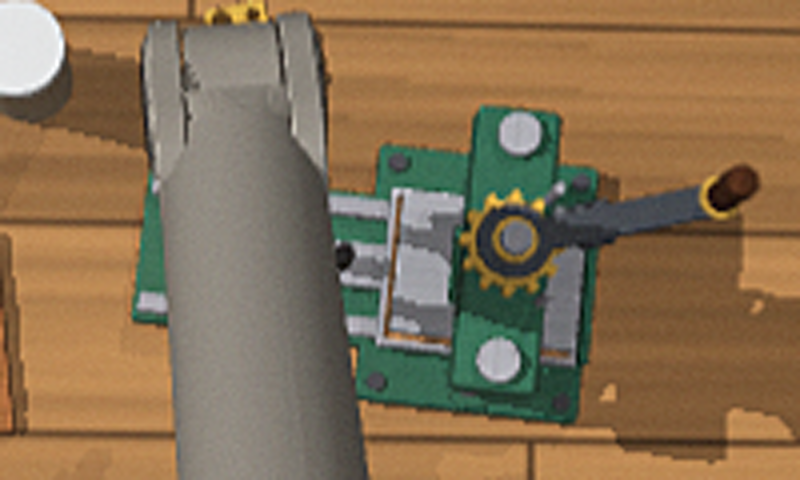

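Run:
```python
from h import *
print(rel([.579,-.259,.40],np.radians(-6.3)))
```

```text
(array([-33.71,   4.94, -13.33]), np.float64(-0.0020940853352886535))
```

Emit:
move_arm([
  [0,0,-4],
  [-1,0,-8],
  [-3,0.5,-11.5],
  [-6.5,1,-13.3],
  [-10.5,1.5,-13.3],
], gripper=[0.6,0.6,0.6,0.6,0.6], twist=[0,0,0,0,0])

```text
t: 20.48
eef_pos: [0.5728, -0.0241, 0.4037]
tool_rot: [0.001, 0.744, 0.668, 0.002]
contact_force: [0.3, -1.1, -1.3]
gripper_width: 0.602
```

Emit:
move_arm([
  [-4,0.6,0],
  [-8,1.2,0],
  [-12,1.8,0],
  [-16,2.4,0],
  [-20,3,0],
], gripper=[0.6,0.6,0.6,0.6,0.6], twist=[0,0,0,0,0])

```text
t: 20.9
eef_pos: [0.5777, -0.2285, 0.3987]
tool_rot: [-0.001, 0.746, 0.666, -0.001]
contact_force: [1.0, 0.3, 0.4]
gripper_width: 0.602
```

Run:
```python
from h import *
print(rel([.579,-.259,.37],np.radians(-6.3)))
```

```text
(array([-3.02,  0.48,  2.87]), np.float64(-0.002886736606363627))
```

Emit:
move_arm([
  [-2.5,0.4,1.5],
  [-2.8,0.4,2.8],
  [-2.8,0.4,2.8],
], gripper=[0.6,0.6,0.6], twist=[0,0,0])

```text
t: 21.15
eef_pos: [0.5772, -0.2563, 0.368]
tool_rot: [-0.003, 0.747, 0.665, -0.003]
contact_force: [-0.2, 1.1, -0.3]
gripper_width: 0.598
```

Run:
```python
from h import *
save("scene","s21.png",(190,60,350,220),3.7); save("top","t21.png",(330,120,480,220),4)
print(rel([.579,-.259,.316],np.radians(-6.3)))
```

```text
(array([-0.63,  0.03,  5.47]), np.float64(-0.0008275077701429545))
```

View pics/s21.png

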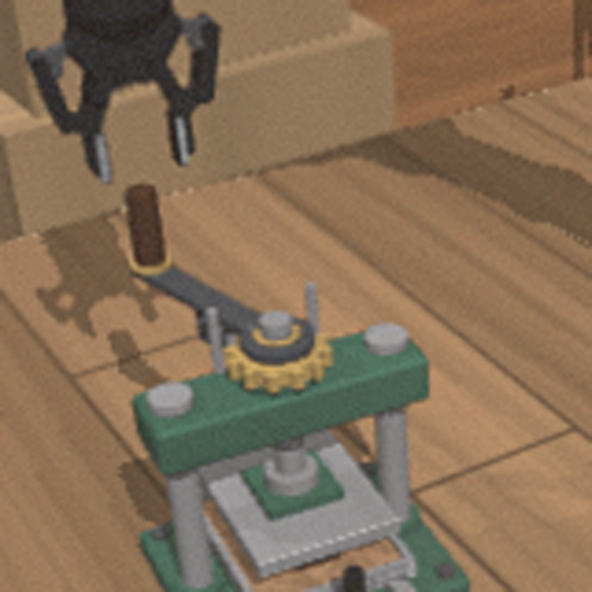

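View pics/t21.png

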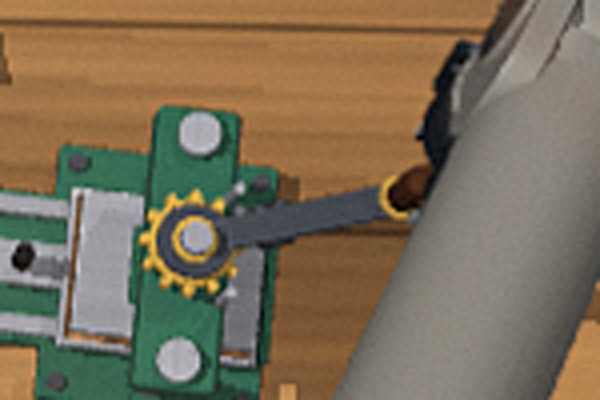

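Emit:
move_arm([
  [-0.4,0,2],
  [-0.4,0,4],
  [-0.4,0,5.4],
  [-0.4,0,5.4],
], gripper=[0.6,0.6,0.6,0.6], twist=[0,0,0,0])

```text
t: 21.58
eef_pos: [0.5794, -0.2544, 0.3157]
tool_rot: [-0.002, 0.744, 0.668, -0.001]
contact_force: [-1.0, 0.9, -0.9]
gripper_width: 0.602
```

Run:
```python
from h import *
save("scene","s22.png",(190,60,310,180),5)
print(rel([.579,-.259,.316],np.radians(-6.3)))
```

```text
(array([-0.4 , -0.05,  0.15]), np.float64(0.002408153742952557))
```

View pics/s22.png

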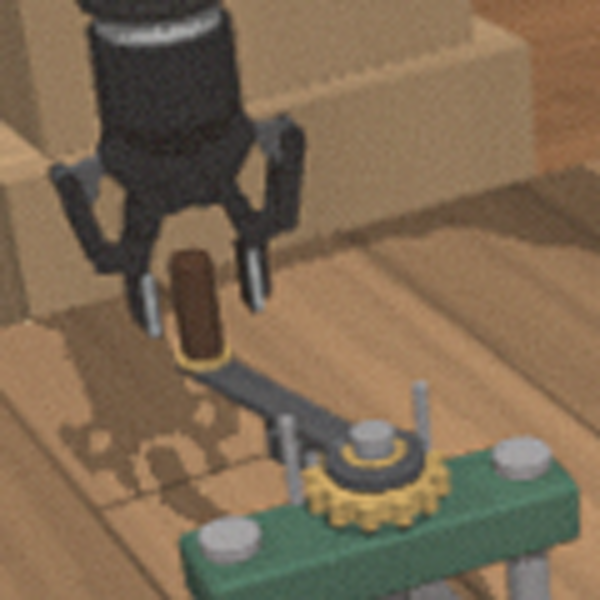

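Emit:
move_arm([
  [-0.3,0,0.5],
  [-0.3,0,0.5],
  [-0.3,0,0.5],
  [-0.3,0,0.5],
  [-0.3,0,0.5],
], gripper=[0.2,0.2,0.2,0.2,0.2], twist=[0,0,0,0,0], squeeze=40)

```text
t: 22.05
eef_pos: [0.5799, -0.2604, 0.3142]
tool_rot: [0.001, 0.745, 0.667, 0.0]
contact_force: [0.2, 0.0, 2.1]
gripper_width: 0.271
```

Run:
```python
from h import *
save("scene","s23.png",(190,60,310,180),5)
c=read_camera("top")
print(pose()[0],get_obs()["gripper_width"],get_obs()["contact_force"])
```

```text
[ 0.57992019 -0.26037765  0.31425489] 0.26974903955427737 [-0.34894375  0.51189409  4.69268669]
```

View pics/s23.png

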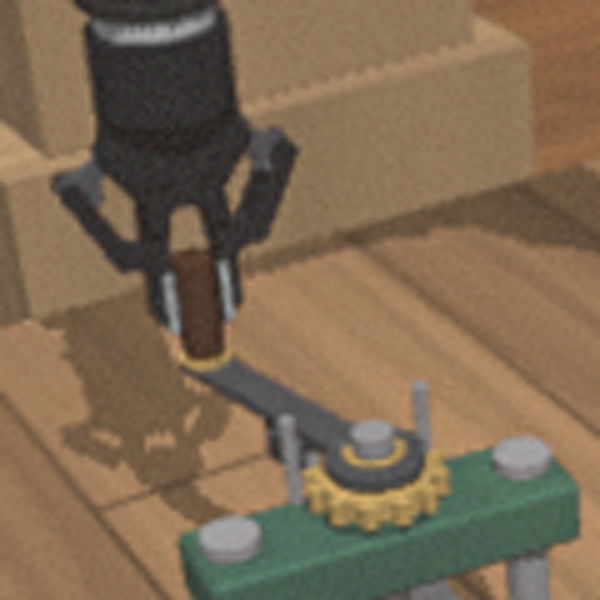

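Emit:
move_arm([
  [-0.45,-1.7,0],
  [-0.75,-4.7,0],
  [-0.45,-7.7,0],
  [0.43,-10.5,0],
  [1.87,-13.2,0],
], gripper=[0.3,0.3,0.3,0.3,0.3], twist=[0,0,0,0,0])

```text
t: 22.57
eef_pos: [0.4512, -0.2297, 0.3147]
tool_rot: [0.004, 0.746, 0.666, 0.001]
contact_force: [7.8, -6.4, 2.6]
gripper_width: 0.3
```

```bash
cat >> h.py <<'E'
P0=np.array([.549,-.1115]); a0=np.radians(6.3)
EX=np.array([np.cos(a0),-np.sin(a0)]); EY=np.array([np.sin(a0),np.cos(a0)])
def lev():
    p,R,o=pose(); d=p[:2]-P0; x,y=d@EX,d@EY
    print("L %.3f r %.4f z %.3f F %s g %.3f t %.1f yaw %.3f"%(np.arctan2(-x,-y),np.hypot(x,y),p[2],np.round(o["contact_force"],1),o["gripper_width"],o["t"],np.degrees(np.arctan2(R[1,1],R[0,1]))))
def sweep(Ls):
    for L in Ls:
        t=P0+.15*(-np.sin(L)*EX-np.cos(L)*EY); print(L,rel([t[0],t[1],.314])[0])
E
python3 - <<'E'
from h import *
lev(); sweep([.6,.3,0,-.3,-.6])
save("scene","s24.png",(190,60,350,220),3.7)
E
```

```text
L 0.581 r 0.1535 z 0.315 F [ 7.8 -6.4  2.6] g 0.300 t 22.6 yaw -6.495
0.6 [ 0.45 -0.05  0.07]
0.3 [-1.49  4.    0.1 ]
0 [-2.14  8.43  0.14]
-0.3 [-1.46 12.86  0.17]
-0.6 [ 0.5  16.89  0.2 ]
```

View pics/s24.png

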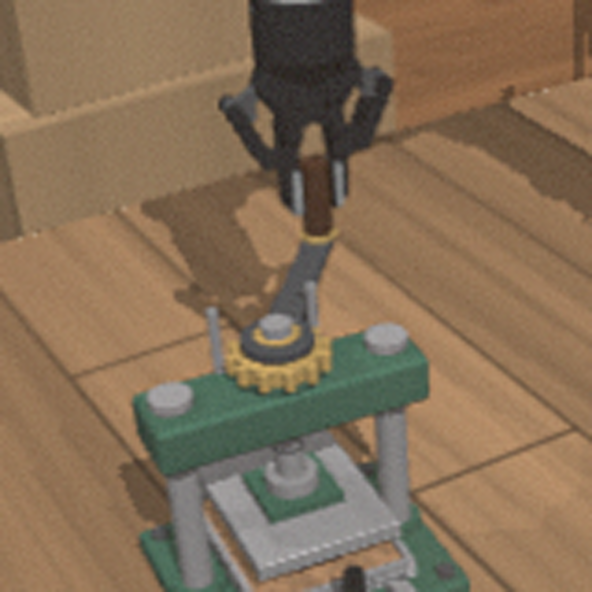

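Emit:
move_arm([
  [-1.44,2.6,0],
  [-2.5,6.5,0],
  [-2.5,10.4,0],
  [-1.44,14.3,0],
  [0,16.9,0],
], gripper=[0.3,0.3,0.3,0.3,0.3], twist=[0,0,0,0,0])

```text
t: 23.03
eef_pos: [0.6202, -0.2473, 0.3129]
tool_rot: [0.0, 0.746, 0.666, -0.001]
contact_force: [-3.4, -1.8, 0.8]
gripper_width: 0.297
```

Run:
```python
from h import *
lev()
save("scene","s25.png",(190,60,350,220),3.7)
```

```text
L -0.593 r 0.1533 z 0.313 F [-3.4 -1.8  0.8] g 0.297 t 23.0 yaw -6.433
```

View pics/s25.png

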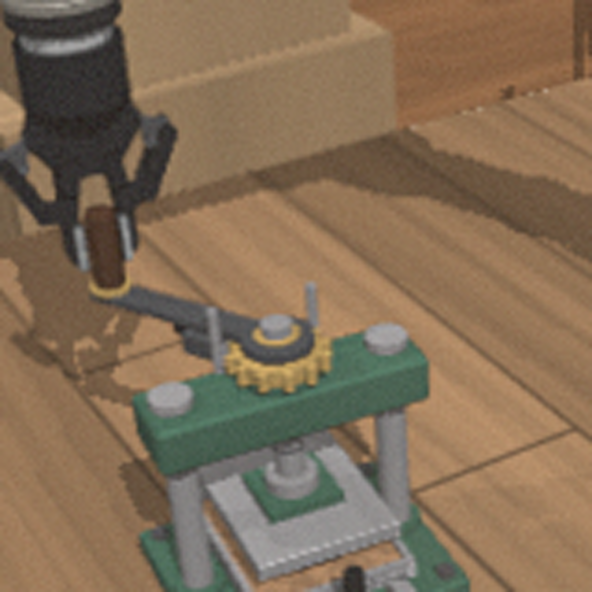

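Tracking is good. Working stroke.

Emit:
move_arm([
  [-1.44,-2.6,0],
  [-2.5,-6.5,0],
  [-2.5,-10.4,0],
  [-1.44,-14.3,0],
  [0,-17,0],
], gripper=[0.3,0.3,0.3,0.3,0.3], twist=[0,0,0,0,0])

```text
t: 23.5
eef_pos: [0.4491, -0.2303, 0.3144]
tool_rot: [0.005, 0.747, 0.665, 0.001]
contact_force: [86.3, -53.3, -32.4]
gripper_width: 0.299
```

Run:
```python
from h import *
lev()
save("scene","s26.png",(190,60,350,220),3.7)
```

```text
L 0.589 r 0.1552 z 0.314 F [ 86.3 -53.3 -32.4] g 0.299 t 23.5 yaw -6.586
```

View pics/s26.png

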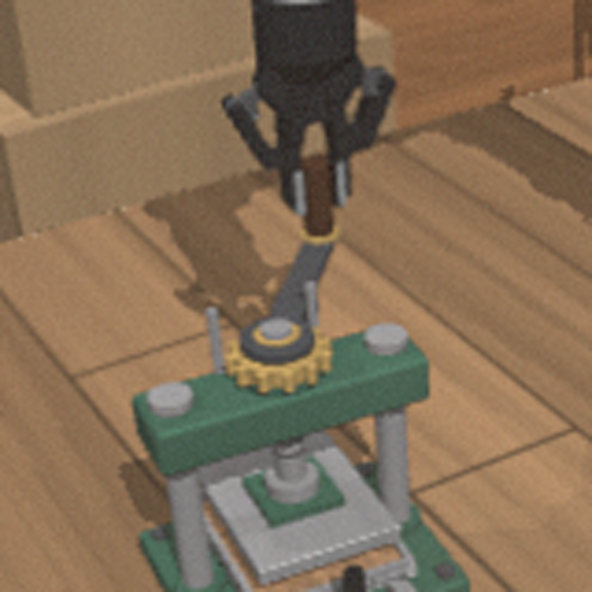

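Emit:
move_arm([
  [-1.44,2.6,0],
  [-2.5,6.5,0],
  [-2.5,10.4,0],
  [-1.44,14.3,0],
  [-0.2,16.5,0],
], gripper=[0.3,0.3,0.3,0.3,0.3], twist=[0,0,0,0,0])

```text
t: 23.97
eef_pos: [0.6157, -0.248, 0.3128]
tool_rot: [0.0, 0.745, 0.667, -0.0]
contact_force: [-1.1, 0.3, -0.2]
gripper_width: 0.304
```

Run:
```python
from h import *
lev(); sweep([-.3,0,.3,.55])
```

```text
L -0.565 r 0.1519 z 0.313 F [-1.1  0.3 -0.2] g 0.304 t 24.0 yaw -6.362
-0.3 [-1.5  -3.69 -0.12]
0 [-2.18 -8.13 -0.12]
0.3 [ -1.51 -12.56  -0.12]
0.55 [  0.03 -15.97  -0.12]
```

Emit:
move_arm([
  [-1.3,-2.8,0],
  [-2.2,-6.7,0],
  [-2.1,-10.6,0],
  [-1.1,-14,0],
  [0,-16,0],
], gripper=[0.3,0.3,0.3,0.3,0.3], twist=[0,0,0,0,0])

```text
t: 24.38
eef_pos: [0.4524, -0.2315, 0.314]
tool_rot: [0.002, 0.746, 0.666, 0.001]
contact_force: [8.6, -5.2, 0.4]
gripper_width: 0.3
```

Run:
```python
from h import *
lev(); save("scene","s27.png",(190,60,350,220),3.7)
```

```text
L 0.567 r 0.1541 z 0.314 F [ 8.6 -5.2  0.4] g 0.300 t 24.4 yaw -6.534
```

View pics/s27.png

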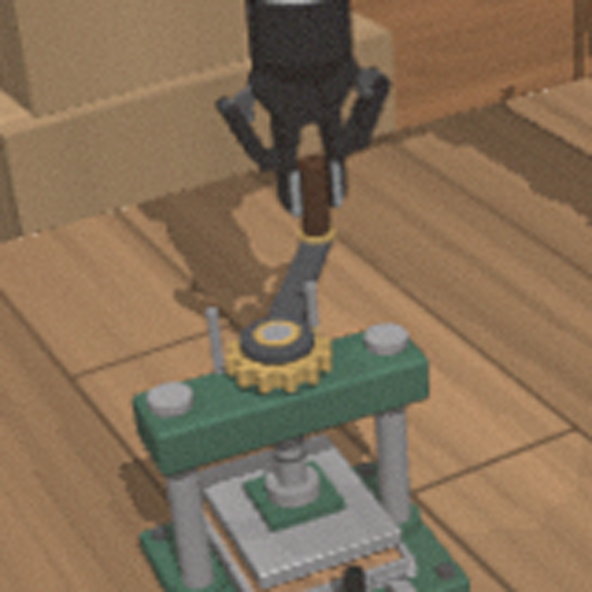

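Emit:
move_arm([
  [-1.3,2.6,0],
  [-2.3,6.5,0],
  [-2.3,10.4,0],
  [-1.2,14.3,0],
  [0,16.2,0],
], gripper=[0.3,0.3,0.3,0.3,0.3], twist=[0,0,0,0,0])

```text
t: 24.85
eef_pos: [0.6186, -0.2476, 0.3125]
tool_rot: [0.0, 0.745, 0.667, -0.0]
contact_force: [-0.1, 0.9, -1.2]
gripper_width: 0.303
```

Emit:
move_arm([
  [-1.3,-2.8,0],
  [-2.2,-6.7,0],
  [-2.1,-10.6,0],
  [-1.1,-14,0],
  [0,-16,0],
], gripper=[0.3,0.3,0.3,0.3,0.3], twist=[0,0,0,0,0])

```text
t: 25.27
eef_pos: [0.4549, -0.232, 0.314]
tool_rot: [0.002, 0.746, 0.666, 0.001]
contact_force: [6.9, -5.1, -0.6]
gripper_width: 0.299
```

Run:
```python
from h import *
lev(); save("scene","s28.png",(190,60,350,220),3.7)
```

```text
L 0.553 r 0.1529 z 0.314 F [ 6.9 -5.1 -0.6] g 0.299 t 25.3 yaw -6.526
```

View pics/s28.png

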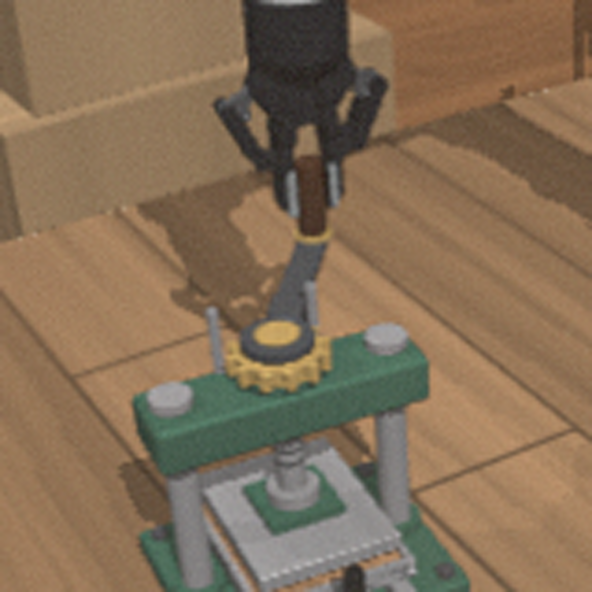

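Emit:
move_arm([
  [-1.3,2.6,0],
  [-2.3,6.5,0],
  [-2.3,10.4,0],
  [-1.2,14.3,0],
  [0,16.2,0],
], gripper=[0.3,0.3,0.3,0.3,0.3], twist=[0,0,0,0,0])

```text
t: 25.73
eef_pos: [0.6212, -0.2476, 0.3121]
tool_rot: [0.0, 0.745, 0.668, -0.0]
contact_force: [-0.1, 0.8, -0.8]
gripper_width: 0.304
```

Run:
```python
from h import *
lev(); sweep([-.4,-.2,-.1,0,.2,.4,.56])
```

```text
L -0.598 r 0.1541 z 0.312 F [-0.1  0.8 -0.8] g 0.304 t 25.7 yaw -6.235
-0.4 [-1.08 -2.83 -0.18]
-0.2 [-1.96 -5.69 -0.18]
-0.1 [-2.18 -7.18 -0.18]
0 [-2.25 -8.67 -0.18]
0.2 [ -1.95 -11.65  -0.18]
0.4 [ -1.06 -14.51  -0.18]
0.56 [  0.05 -16.64  -0.18]
```

Emit:
move_arm([
  [-0.6,-1.5,0],
  [-1.1,-2.9,0],
  [-1.6,-4.3,0],
  [-2,-5.7,0],
  [-2.2,-7.2,0],
], gripper=[0.3,0.3,0.3,0.3,0.3], twist=[0,0,0,0,0])

```text
t: 26.15
eef_pos: [0.5459, -0.2632, 0.3135]
tool_rot: [0.003, 0.745, 0.667, 0.001]
contact_force: [9.7, -6.7, -3.2]
gripper_width: 0.3
```

Emit:
move_arm([
  [0,-1.6,0],
  [0.1,-3.2,0],
  [0.4,-5,0],
  [0.9,-6.5,0],
  [1.4,-7.9,0],
], gripper=[0.3,0.3,0.3,0.3,0.3], twist=[0,0,0,0,0])

```text
t: 26.57
eef_pos: [0.4688, -0.2406, 0.3147]
tool_rot: [0.004, 0.745, 0.667, 0.001]
contact_force: [8.0, -5.0, -0.6]
gripper_width: 0.3
```

Run:
```python
from h import *
lev(); save("scene","s29.png",(190,60,350,220),3.7); sweep([.57])
```

```text
L 0.446 r 0.1519 z 0.315 F [ 8.  -5.  -0.6] g 0.300 t 26.6 yaw -6.313
0.57 [ 0.98 -1.28  0.03]
```

View pics/s29.png

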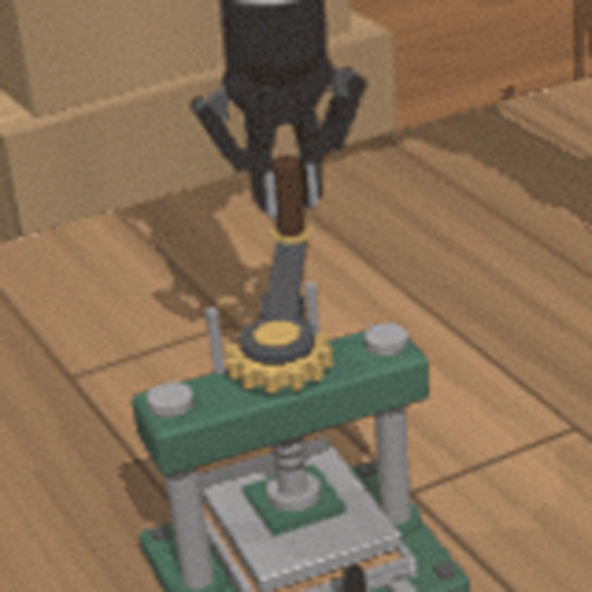

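Emit:
move_arm([
  [0.4,-0.7,0],
  [0.8,-1.3,0],
  [0.8,-1.3,0],
], gripper=[0.3,0.3,0.3], twist=[0,0,0])

```text
t: 26.87
eef_pos: [0.4564, -0.23, 0.3145]
tool_rot: [0.002, 0.745, 0.668, 0.001]
contact_force: [5.2, -3.5, 1.4]
gripper_width: 0.301
```

Run:
```python
from h import *
lev(); save("scene","s30.png",(220,150,340,260),6); sweep([-.57])
```

```text
L 0.553 r 0.1503 z 0.315 F [ 5.2 -3.5  1.4] g 0.301 t 26.9 yaw -6.247
-0.57 [ 0.15 15.98  0.12]
```

View pics/s30.png

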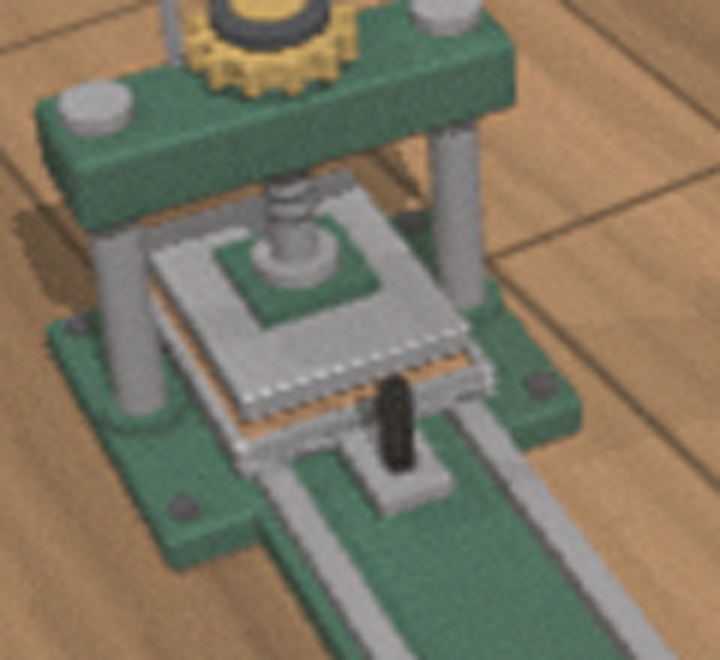

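Emit:
move_arm([
  [-1.3,2.6,0],
  [-2.1,6.5,0],
  [-2.1,10.4,0],
  [-1,14.1,0],
  [0.1,16,0],
], gripper=[0.3,0.3,0.3,0.3,0.3], twist=[0,0,0,0,0])

```text
t: 27.33
eef_pos: [0.6171, -0.246, 0.3118]
tool_rot: [-0.001, 0.744, 0.668, -0.001]
contact_force: [-11.6, -4.3, 1.8]
gripper_width: 0.297
```

Emit:
move_arm([
  [-0.6,-1.5,0],
  [-1.1,-2.9,0],
  [-1.6,-4.3,0],
  [-2,-5.7,0],
  [-2.2,-7.2,0],
], gripper=[0.3,0.3,0.3,0.3,0.3], twist=[0,0,0,0,0])

```text
t: 27.75
eef_pos: [0.5423, -0.2613, 0.3132]
tool_rot: [0.003, 0.745, 0.668, 0.001]
contact_force: [11.0, -6.2, -4.7]
gripper_width: 0.303
```

Emit:
move_arm([
  [0,-1.6,0],
  [0.1,-3.2,0],
  [0.4,-5,0],
  [0.9,-6.5,0],
  [1.6,-8.1,0],
], gripper=[0.3,0.3,0.3,0.3,0.3], twist=[0,0,0,0,0])

```text
t: 28.17
eef_pos: [0.4784, -0.2403, 0.3193]
tool_rot: [0.023, 0.744, 0.668, 0.009]
contact_force: [80.3, -38.3, -37.7]
gripper_width: 0.3
```

Run:
```python
from h import *
lev(); save("scene","s31.png",(220,150,340,260),6); sweep([.57])
```

```text
L 0.391 r 0.1469 z 0.319 F [ 80.3 -38.3 -37.7] g 0.300 t 28.2 yaw -6.094
0.57 [ 0.79 -2.58  0.54]
```

View pics/s31.png

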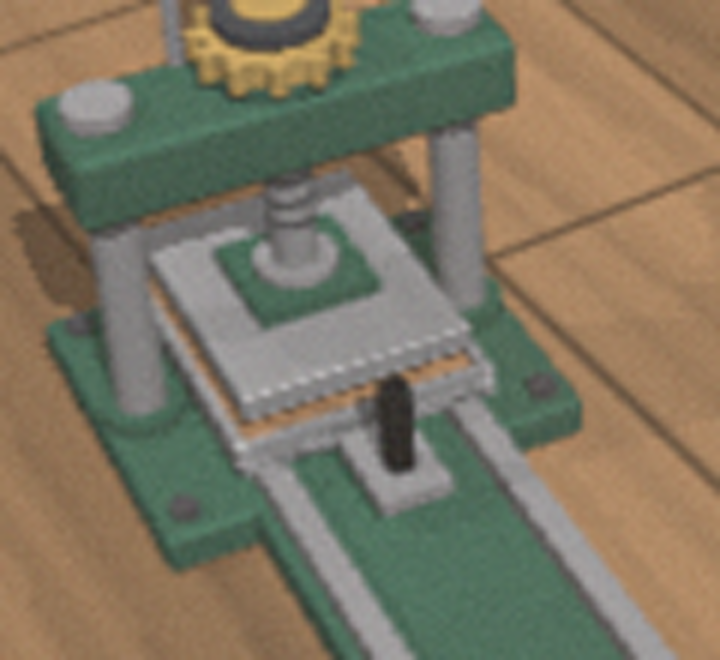

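Emit:
move_arm([
  [-0.6,0.8,0],
  [-1,1.6,0],
  [-1.1,1.9,0],
  [-1.1,1.9,0],
], gripper=[0.3,0.3,0.3,0.3], twist=[0,0,0,0])

```text
t: 28.55
eef_pos: [0.4943, -0.2458, 0.32]
tool_rot: [0.012, 0.741, 0.671, 0.01]
contact_force: [36.1, 4.2, 10.3]
gripper_width: 0.298
```

Run:
```python
from h import *
lev(); sweep([.3,.38])
```

```text
L 0.277 r 0.1450 z 0.320 F [36.1  4.2 10.3] g 0.298 t 28.6 yaw -5.689
0.3 [-0.37 -0.49  0.59]
0.38 [ 0.04 -1.62  0.55]
```

Run:
```python
from h import *
save("scene","s32.png",(190,60,340,200),5); print(pose()[1].round(3))
lev()
for k in("top","scene"): print([(np.round(x["centre"],3),round(x["p"],2)) for x in spot_point("lever_grip",k)])
```

```text
[[ 0.099  0.995  0.031]
 [ 0.995 -0.099 -0.005]
 [-0.002  0.031 -1.   ]]
L 0.277 r 0.1450 z 0.320 F [36.4  4.8  9.6] g 0.300 t 28.6 yaw -5.694
[(array([ 0.578, -0.259,  0.251]), 0.75)]
[(array([ 0.494, -0.249,  0.257]), 0.65)]
```

View pics/s32.png

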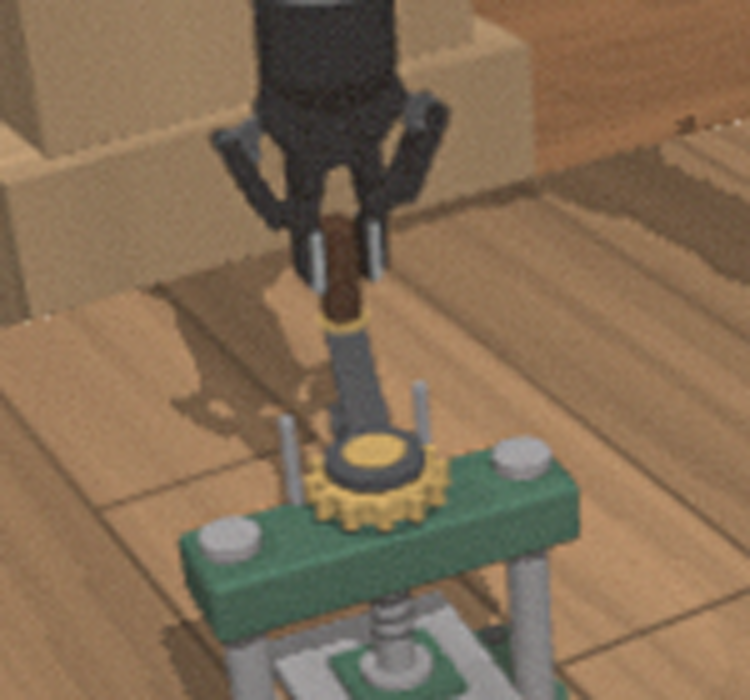

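Emit:
move_arm([
  [-0.2,0.7,0],
  [-0.4,1.4,0],
  [-0.5,2,0],
  [-0.5,2,0],
], gripper=[0.3,0.3,0.3,0.3], twist=[0,0,0,0])

```text
t: 29.03
eef_pos: [0.5046, -0.2543, 0.3156]
tool_rot: [0.004, 0.743, 0.669, 0.003]
contact_force: [13.0, 2.3, 6.5]
gripper_width: 0.298
```

Run:
```python
from h import *
lev(); sweep([.0,.1,.2,.3])
```

```text
L 0.192 r 0.1496 z 0.316 F [13.   2.3  6.5] g 0.298 t 29.0 yaw -6.012
0.0 [-0.33  2.84  0.19]
0.1 [-0.25  1.35  0.17]
0.2 [-0.02 -0.13  0.16]
0.3 [ 0.36 -1.59  0.14]
```

Emit:
move_arm([
  [-0.1,0.7,0],
  [-0.2,1.2,0],
  [-0.2,1.2,0],
  [-0.2,1.2,0],
], gripper=[0.3,0.3,0.3,0.3], twist=[0,0,0,0])

```text
t: 29.37
eef_pos: [0.5097, -0.2586, 0.3127]
tool_rot: [-0.0, 0.745, 0.667, -0.0]
contact_force: [2.8, -0.1, -0.3]
gripper_width: 0.298
```

Run:
```python
from h import *
lev(); save("scene","s33.png",(190,60,340,200),5)
```

```text
L 0.151 r 0.1522 z 0.313 F [ 2.8 -0.1 -0.3] g 0.298 t 29.4 yaw -6.288
```

View pics/s33.png

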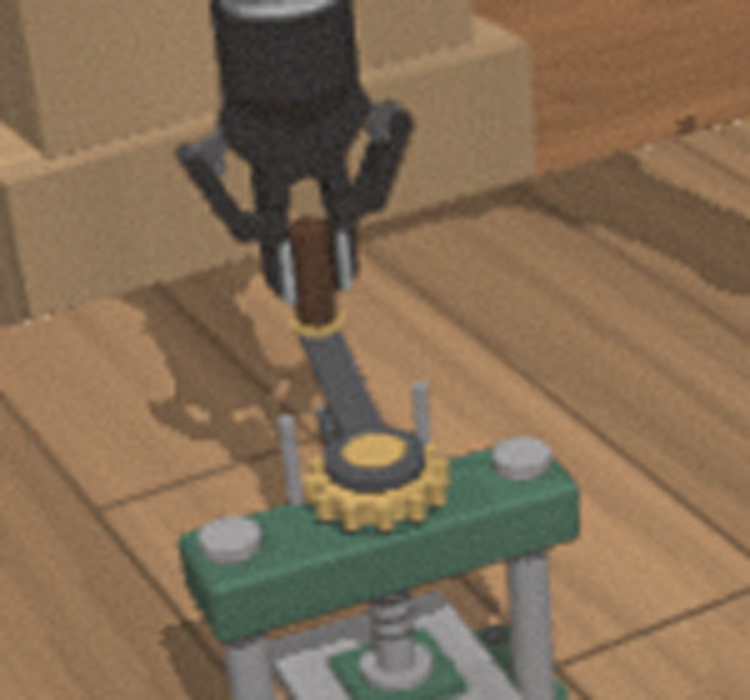

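Run:
```python
from h import *
sweep([-.1,-.3,-.5,-.56])
```

```text
-0.1 [ 0.12  3.81 -0.13]
-0.3 [ 0.72  6.74 -0.14]
-0.5 [ 1.89  9.5  -0.14]
-0.56 [ 2.34 10.28 -0.14]
```

Emit:
move_arm([
  [0.1,3.4,0],
  [0.7,6.7,0],
  [1.8,9.4,0],
  [2.3,10.3,0],
  [2.3,10.3,0],
], gripper=[0.3,0.3,0.3,0.3,0.3], twist=[0,0,0,0,0])

```text
t: 29.83
eef_pos: [0.6157, -0.2453, 0.3121]
tool_rot: [-0.001, 0.744, 0.668, -0.0]
contact_force: [0.8, 0.9, 0.1]
gripper_width: 0.3
```

Run:
```python
from h import *
lev(); sweep([-.4,-.3,-.2,-.1,0,.1])
```

```text
L -0.572 r 0.1495 z 0.312 F [0.8 0.9 0.1] g 0.300 t 29.8 yaw -6.114
-0.4 [-1.24 -2.26 -0.19]
-0.3 [-1.75 -3.67 -0.19]
-0.2 [-2.12 -5.13 -0.18]
-0.1 [-2.34 -6.61 -0.18]
0 [-2.41 -8.11 -0.18]
0.1 [-2.33 -9.6  -0.18]
```

Emit:
move_arm([
  [-0.6,-1.1,0],
  [-1.2,-2.2,0],
  [-1.5,-3,0],
  [-1.75,-3.7,0],
], gripper=[0.3,0.3,0.3,0.3], twist=[0,0,0,0])

```text
t: 30.17
eef_pos: [0.577, -0.2611, 0.3134]
tool_rot: [0.004, 0.745, 0.667, 0.003]
contact_force: [29.2, -5.3, -20.4]
gripper_width: 0.302
```

Emit:
move_arm([
  [-0.2,-0.7,0],
  [-0.35,-1.4,0],
  [-0.35,-1.4,0],
  [-0.35,-1.4,0],
], gripper=[0.3,0.3,0.3,0.3], twist=[0,0,0,0])

```text
t: 30.5
eef_pos: [0.5684, -0.2628, 0.3139]
tool_rot: [0.009, 0.744, 0.668, 0.005]
contact_force: [41.1, -10.8, -28.1]
gripper_width: 0.299
```

Run:
```python
from h import *
lev()
```

```text
L -0.237 r 0.1525 z 0.314 F [ 41.1 -10.8 -28.1] g 0.299 t 30.5 yaw -6.172
```

Emit:
move_arm([
  [0.3,1,0],
  [0.7,2,0],
  [1,2.7,0],
  [1,2.7,0],
  [1,2.7,0],
], gripper=[0.3,0.3,0.3,0.3,0.3], twist=[0,0,0,0,0])

```text
t: 30.92
eef_pos: [0.5879, -0.2557, 0.3134]
tool_rot: [-0.0, 0.745, 0.667, 0.0]
contact_force: [2.9, 0.7, -1.4]
gripper_width: 0.298
```

Run:
```python
from h import *
lev()
save("scene","s34.png",(190,60,350,260),3)
```

```text
L -0.373 r 0.1494 z 0.313 F [ 2.9  0.7 -1.4] g 0.298 t 30.9 yaw -6.358
```

View pics/s34.png

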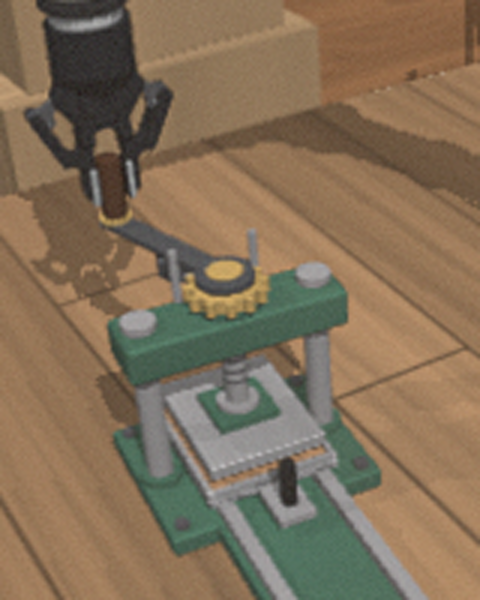

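Emit:
move_arm([
  [0,0,0],
  [0,0,0],
  [0,0,-2],
  [0,0,-6],
  [0,0,-10],
], gripper=[0.7,0.7,0.7,0.7,0.7], twist=[0,0,0,0,0])

```text
t: 31.38
eef_pos: [0.5876, -0.2555, 0.4132]
tool_rot: [-0.002, 0.745, 0.667, -0.001]
contact_force: [1.5, -0.7, 0.6]
gripper_width: 0.699
```

Emit:
move_arm([
  [-1,-1,-2],
  [-2,-3,-2],
  [-3,-5,-2],
  [-3,-5,-2],
  [-3,-5,-2],
], gripper=[0.7,0.7,0.7,0.7,0.7], twist=[0,0,0,0,0])

```text
t: 31.8
eef_pos: [0.5343, -0.2812, 0.4339]
tool_rot: [0.0, 0.746, 0.666, 0.0]
contact_force: [0.2, -0.4, 0.2]
gripper_width: 0.702
```

Run:
```python
from h import *
lev()
save("scene","s35.png"); save("scene","s36.png",(220,140,360,260),5.5)
save("top","t35.png",(180,100,460,240),2.8)
```

```text
L -0.024 r 0.1703 z 0.434 F [ 0.2 -0.4  0.2] g 0.702 t 31.8 yaw -6.487
```

View pics/s35.png

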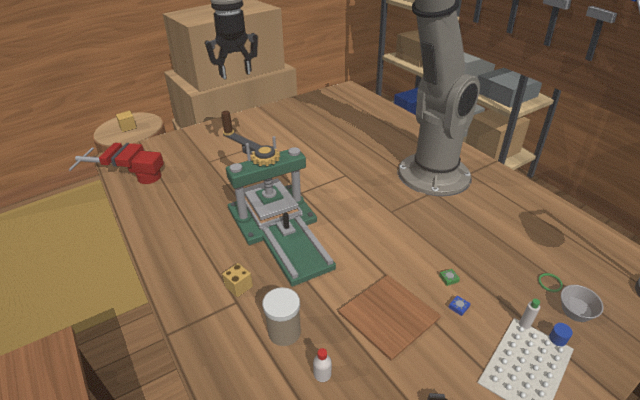

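View pics/s36.png

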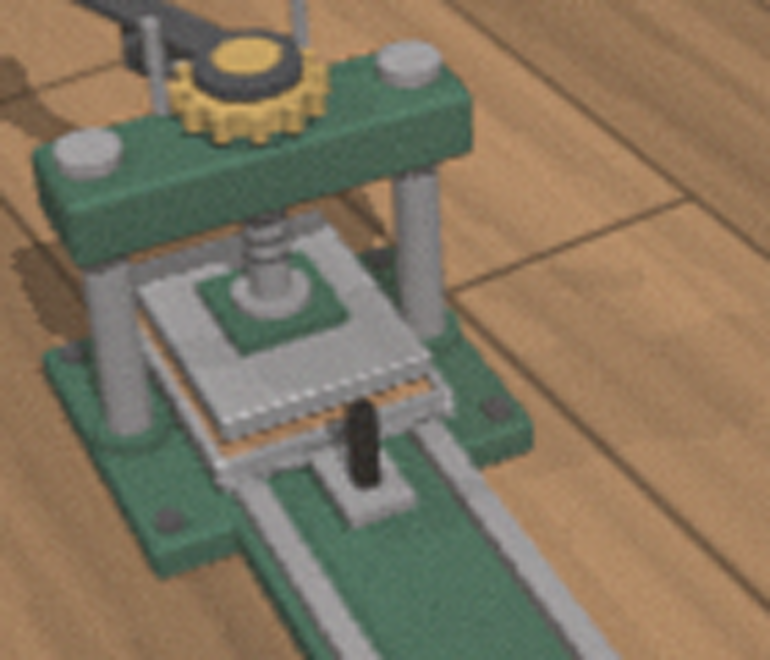

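View pics/t35.png

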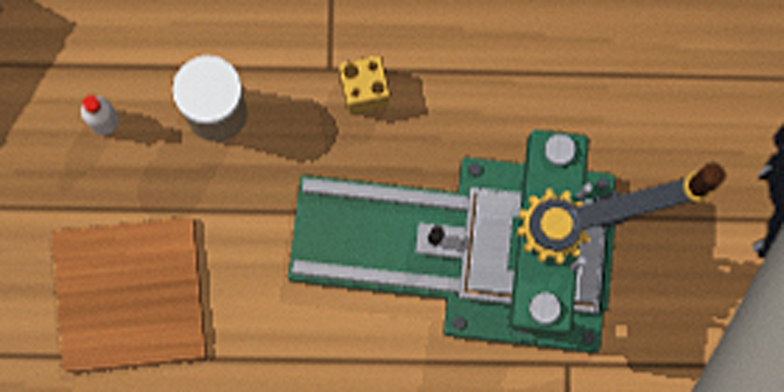

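Run:
```python
from h import *
print(get_obs()["t"]); hand_in()
```

```text
31.95
the job is handed in; nothing more can be done
```

I placed both plaques in the run flat in the bed, silver face up and side by side. I then pushed the bed home, worked the lever until the screw went solid, and handed in at about 32 s with the arm clear.

**Plaques:** The top view before closing the press showed both lying flat with a gap between them. The blue and green look-alikes were left alone.

**Bed:** Its stop pushed back with about 20 N when it was home. The knob then measured 2 mm or less from its expected home position in y.

**Screw:** A last stroke met about 40–50 N from one tooth (0.52 rad) before the previous stopping point, against the 12 N of a normal stroke. That fits the nut being at its stop. I inferred this from force and lever angle, since there is no direct nut reading.

**Bystanders:** In the final pictures the cube, tin, glue bottle and board looked to be in their starting places. I did not measure them all.

**Force peaks:** The tool force reached about 105 N when one stroke hit the lever's end stop. It was about 97 N when the screw came up solid. Both were under the 120 N wrist limit as reported at the end of each move; I have no readings in between.

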